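# Load the soil-pH colour comparator

## Robot

A 7-joint arm with a two-finger parallel gripper is mounted at the origin on a cart in front of the work surface, level with it; the furniture and walls round the work are solid. World frame = base frame: x ahead of the robot, y to its left, z up, the work surface at z = 0. Lengths are in m, angles in rad, forces in N, time in s.
With the tool pointing down it reaches from about 0.4 to 0.85 m from the base axis. Payload 10.4 kg.
Tool frame: the origin (TCP) lies at the centre of the arm's flange, where the gripper is bolted on; the fingertips stand 173 mm ahead of it and the grasp point (between the pads) lies 155 mm ahead of it (manip.nose_length is the distance from the TCP to the fingertips, in m); z points along the fingers, x is the direction in which the jaws open and shut, and the axes are right-handed (so a half turn about z gives the same grasp; the last joint's range is limited). The gripper opens to 85 mm and grips with 20 to 120 N. Pads are 22 mm wide; open, the fingers measure 114 mm over their backs; the gripper's body (76 mm by 85 mm) begins 54 mm behind the grasp point. The pads swing forward as they close: fully open they stand 13 mm farther back than shut.
Start: joints at [1.143, 0.332, -0.065, 1.46, 0.022, 1.35, -0.088], TCP at [0.246, -0.574, 0.405] pointing down, gripper open.
Joint ranges: [-2.6, 2.6], [-0.5, 2.12], [-1.47, 1.34], [0.16, 2.42], [-1.27, 4.41], [0.06, 2.06], [-2.6, 2.6]. Speed limits (rad/s): [2.22, 2.22, 2.79, 2.79, 3.14, 3.14, 3.14].

## Interface

Orientations are given as a unit quaternion [x, y, z, w].
In Python, from workcell import status, cams, order, manip gives the robot as it stands.
- The arm moves only by the tool servo_tool, never from a script. Its argument "motion" is a list that holds one entry, the list of rows, each a list of 6 numbers: the shift along the tool's x, y, z in units of 50 mm (1.0 is 50 mm), then the turn, a rotation vector about the tool's x, y, z in units of 5 degrees (1.0 is 5 degrees). In form: [[[x, y, z, ax, ay, az], ...]]. A call has 1 to 12 rows; each row shifts and turns the pose as measured when the row begins, along the tool's axes as they then stand; what a row does not reach is not made up. A row lasts 1/10 s, in which the tool goes at most 50 mm and 8.59 degrees, less where a joint would pass 70% of its speed; a pose out of reach is approached as far as the arm can. A call is refused whole if a number of a shift passes 1 or a number of a turn 1, either way. A call with a gripper value outside its range is refused whole. "jaw" is the closure in counts, from 0 (fully open) to 255 (shut), set as the call begins (left out, the last holds). The fingers move at their own pace and stop on an object; "force" is the grip in N (left out, the last holds). Time passes only in rows, so rows that do not move let the fingers close. It gives the time, the measured TCP pose, the force and the opening at its end, in the units of the state.
- status.get_obs(): the state, without advancing time (a new reading comes with each control period).
- cams.camera(name): name is "scene" or "top"; returns a dict with "color" (400x640x3 uint8, red, green, blue), "vertical_fov" (degrees; the focal length in pixels is half the picture's height over the tangent of half this angle, whatever the lens; pixels are square), "cx", "cy" (the principal point, pixels), "extrinsics" (4x4, takes a point from camera to world coordinates). Camera axes: x right, y down, z forward; pixel columns grow to the right and rows downward; lengths in m; the calibration is good to about 2 mm. A picture is of the moment at which its call begins. There is no depth.
- order.hand_in(): hands the job in, once; it reports no verdict.
The state is a dict: "clock": time; "joint_pos": joint angles; "joint_velocities": joint speeds; "tau": joint torques, N m; "position": TCP position; "ee_rot": TCP orientation; "ft_force": force on the tool from outside, world axes, zero at the start; "torque": the same for the moment, N m; "grip_width": opening from 0.0 (shut) to 1.0 (fully open).
Only numpy, scipy, OpenCV 4.12 (cv2) and the standard library are available. Lean on these libraries where they do the work, as an engineer would, in place of code of your own. Each camera call takes 0.05 s, during which the arm holds its last target.

## Task

Finish loading the colour comparator for the soil pH reading; the yellow standard and one brown soil extract already stand in the block and must stay where they are. In the yellow standard's row, put the blue standard in the bore at the other end and the green treated sample between the two; in the other row, put the white-capped water tube directly behind (across from) the green sample and the second brown extract directly behind the yellow standard. Every tube must stand fully down in its bore, and the beaker and the dropper bottle beside the work must not be knocked or shifted.

Things in the scene. Friction and masses are not known exactly. Their poses are not given: they have to be found in the camera images.
- comparator: Grey block, 118 (its x) by 160 (y) by 34 mm high, fixed; origin at the centre of its underside, z up. Six bores in its top in two rows along y, at x = -30 and +30 mm; in each row at y = -50, 0, +50 mm. Directly behind = same y, other row. Bores are black tapered wells, 40 mm wide at the mouth, 29 mm at the flat floor, which lies 6 mm above the table, so a seated tube stands 42 mm above the block.
- yellow_mid (a point): Capped glass tube, 24 mm diameter, 70 mm tall, about 40 g, standing upright; point half-way up (35 mm above its foot), z up the tube. Yellow cap and yellow contents: the low colour standard. It already stands in the block, in the bore at (-30, +50) mm or the one at (+30, -50) mm of the block's x, y; leave it there.
- brown_a_mid (a point): Capped glass tube, 24 mm diameter, 70 mm tall, about 40 g, standing upright; point half-way up (35 mm above its foot), z up the tube. Brown cap, brown contents: a soil extract that already stands in the block, in the bore diagonally opposite to the yellow one, i.e. in the other row at the other end; leave it there.
- blue_mid (a point): Capped glass tube, 24 mm diameter, 70 mm tall, about 40 g, standing upright; point half-way up (35 mm above its foot), z up the tube. Blue cap and blue contents: the high colour standard. Stands loose on the table.
- green_mid (a point): Capped glass tube, 24 mm diameter, 70 mm tall, about 40 g, standing upright; point half-way up (35 mm above its foot), z up the tube. Green cap and green contents: the treated sample. Stands loose on the table.
- water_mid (a point): Capped glass tube, 24 mm diameter, 70 mm tall, about 40 g, standing upright; point half-way up (35 mm above its foot), z up the tube. White cap, clear colourless contents: plain water. Stands loose on the table.
- brown_b_mid (a point): Capped glass tube, 24 mm diameter, 70 mm tall, about 40 g, standing upright; point half-way up (35 mm above its foot), z up the tube. Brown cap, brown contents, same look as the other brown tube: the second soil extract. Stands loose on the table.
- indicator_mid (a point): Amber dropper bottle with black dropper, 33 mm diameter, 98 mm tall; point half-way up. A bystander.
- microscope: White binocular microscope standing right of the work, fixed: 323 mm (x) by 212 mm (y), 459 mm tall; origin at the centre of its underside. Its eyepieces lean towards the robot (to 160 mm nearer than the origin, 390 to 460 mm up): an arm that comes from the right must draw in before it swings past.
- glass_mid (a point): Small empty glass beaker, 55 mm diameter, 69 mm tall; point half-way up. A bystander.
There are look-alikes about, which are no part of the job. What is meant by the part that bears glass_mid is not black, and is the smaller of those in its own colour.

How it is judged:
At the end, for the whole second after the job is handed in: Six tubes at rest, upright (0.15 rad), fully down (5 mm), each within 6 mm of its bore's centre: yellow and brown (a) as they stood, blue at the other end of yellow's row, green between, water across from green, brown (b) across from yellow. Beaker and dropper moved under 20 mm ((((x of yellow_mid in the frame of comparator between -0.036 and -0.024 m and y of yellow_mid in the frame of comparator between 0.044 and 0.056 m and z of yellow_mid in the frame of comparator between 0.036 and 0.046 m) and (x of green_mid in the frame of comparator between -0.036 and -0.024 m and y of green_mid in the frame of comparator between -0.006 and 0.006 m and z of green_mid in the frame of comparator between 0.036 and 0.046 m) and (x of blue_mid in the frame of comparator between -0.036 and -0.024 m and y of blue_mid in the frame of comparator between -0.056 and -0.044 m and z of blue_mid in the frame of comparator between 0.036 and 0.046 m) and (x of brown_b_mid in the frame of comparator between 0.024 and 0.036 m and y of brown_b_mid in the frame of comparator between 0.044 and 0.056 m and z of brown_b_mid in the frame of comparator between 0.036 and 0.046 m) and (x of water_mid in the frame of comparator between 0.024 and 0.036 m and y of water_mid in the frame of comparator between -0.006 and 0.006 m and z of water_mid in the frame of comparator between 0.036 and 0.046 m) and (x of brown_a_mid in the frame of comparator between 0.024 and 0.036 m and y of brown_a_mid in the frame of comparator between -0.056 and -0.044 m and z of brown_a_mid in the frame of comparator between 0.036 and 0.046 m)) or ((x of yellow_mid in the frame of comparator between 0.024 and 0.036 m and y of yellow_mid in the frame of comparator between -0.056 and -0.044 m and z of yellow_mid in the frame of comparator between 0.036 and 0.046 m) and (x of green_mid in the frame of comparator between 0.024 and 0.036 m and y of green_mid in the frame of comparator between -0.006 and 0.006 m and z of green_mid in the frame of comparator between 0.036 and 0.046 m) and (x of blue_mid in the frame of comparator between 0.024 and 0.036 m and y of blue_mid in the frame of comparator between 0.044 and 0.056 m and z of blue_mid in the frame of comparator between 0.036 and 0.046 m) and (x of brown_b_mid in the frame of comparator between -0.036 and -0.024 m and y of brown_b_mid in the frame of comparator between -0.056 and -0.044 m and z of brown_b_mid in the frame of comparator between 0.036 and 0.046 m) and (x of water_mid in the frame of comparator between -0.036 and -0.024 m and y of water_mid in the frame of comparator between -0.006 and 0.006 m and z of water_mid in the frame of comparator between 0.036 and 0.046 m) and (x of brown_a_mid in the frame of comparator between -0.036 and -0.024 m and y of brown_a_mid in the frame of comparator between 0.044 and 0.056 m and z of brown_a_mid in the frame of comparator between 0.036 and 0.046 m))) and angle between each of blue_mid, green_mid, water_mid, brown_b_mid, yellow_mid, brown_a_mid's own z axis and vertical below 0.15 rad and distance of each of indicator_mid, glass_mid from where it was at the start of the episode below 0.02 m and angle between each of indicator_mid, glass_mid's own z axis and vertical below 0.2 rad and linear speed of each of blue, green, water, brown_b below 0.02 m/s); the robot touches nothing.
It fails at once if the yellow standard or the brown extract already in the block is taken out or shoved about (moved over 15 mm) (distance of any of yellow_mid, brown_a_mid from where it was at the start of the episode above 0.015 m).
It fails at once if the beaker or dropper bottle is shifted over 20 mm or tipped (distance of any of indicator_mid, glass_mid from where it was at the start of the episode above 0.02 m or angle between any of indicator_mid, glass_mid's own z axis and vertical above 0.35 rad).
It also fails if it takes over 93 s, if anything falls off the work surface, if the arm or the gripper's body presses on something with over 40 N, if the wrist force passes 120 N, or if a joint passes its speed limit or range.

## Working session

There is one attempt and no reset: what is moved stays moved. The work goes in short steps, Python scripts to look and compute and a tool call to move; the robot and the scene stay as the last step left them, time stands still between calls to the robot, and variables do not carry over. Pictures are saved under pics/ and viewed, and the job is handed in when it is done.

Besides the shell and the picture viewer there is one more tool, called after ">>>" as name(argument=value, ...), one argument or row to a line, values as JSON. servo_tool: Moves the arm, as the interface text tells. Its arguments: {"type":"object","properties":{"motion":{"type":"array","items":{"type":"array","items":{"type":"array","items":{"type":"number"}}}},"jaw":{"type":"number"},"force":{"type":"number"}},"required":["motion"]}

```bash
ls -la; mkdir -p pics; python3 - <<'E'
from workcell import status,cams,order,manip
import cv2,numpy as np
print(status.get_obs())
for n in("scene","top"):
    c=cams.camera(n); print(n,c["vertical_fov"],c["cx"],c["cy"],np.round(c["extrinsics"],4).tolist())
    cv2.imwrite(f"pics/{n}0.png",c["color"][:,:,::-1])
print([a for a in dir(manip) if a[0]!='_'], manip.nose_length)
E
```

```text
total 12
drwxr-xr-x  3 agent agent 4096 Dec  7 01:08 .
drwxr-xr-x 23 root  root  4096 Dec  7 01:08 ..
drwxr-xr-x  2 agent agent 4096 Dec  7 01:08 pics
{'clock': 0.0, 'joint_pos': array([ 1.14337749,  0.3329169 , -0.06467654,  1.4609753 ,  0.02161491,
        1.34988654, -0.08850648]), 'joint_velocities': array([-0.00143401,  0.00018603, -0.00114636,  0.00069675, -0.00108853,
        0.00017972, -0.00070775]), 'tau': array([ 1.03316877e-03, -6.25453591e+01,  4.93118924e-02, -3.91589892e+01,
        1.61150121e-02,  9.91568493e-03, -1.69283425e-05]), 'position': array([ 0.24609829, -0.57436862,  0.40387134]), 'ee_rot': array([ 8.34819769e-01, -5.50522840e-01, -6.45972658e-04, -3.71418340e-04]), 'ft_force': array([ 0.03802784, -0.772598  , -0.71839225]), 'torque': array([0.02024496, 0.02597201, 0.04305757]), 'grip_width': 1.0018679938618382}
scene 49.18813182569883 322.4045496129957 198.1148095505077 [[0.6617, -0.5508, 0.5087, 0.041], [-0.7495, -0.4696, 0.4665, -0.4949], [-0.0181, -0.69, -0.7236, 0.9174], [0.0, 0.0, 0.0, 1.0]]
top 53.60493828649696 316.31363189849503 200.61581821755172 [[0.0101, -0.9842, 0.1767, 0.4517], [-0.9999, -0.0113, -0.0057, 0.0562], [0.0076, -0.1766, -0.9843, 1.1755], [0.0, 0.0, 0.0, 1.0]]
['MotionError', 'nose_length'] 0.1734
```

View pics/scene0.png

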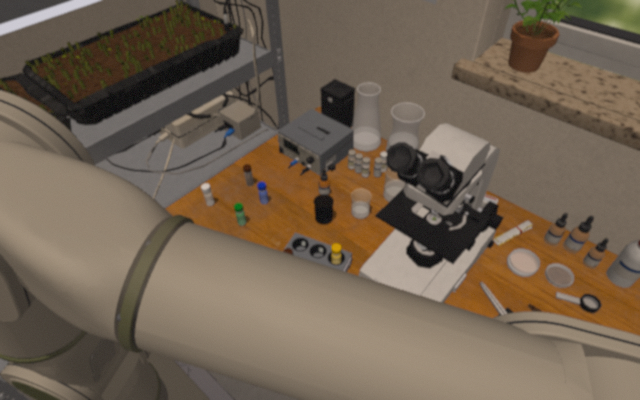

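View pics/top0.png

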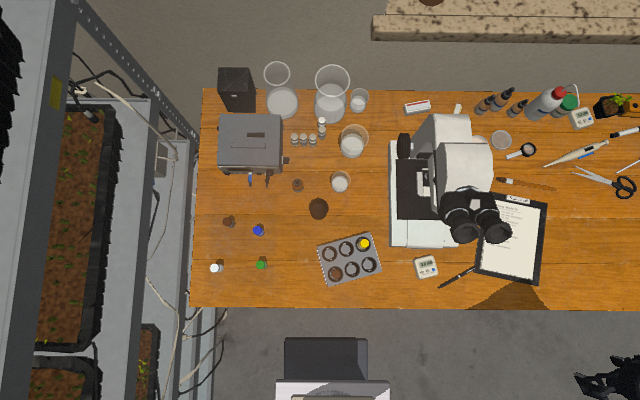

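```bash
python3 - <<'E'
import cv2
a=cv2.imread("pics/top0.png")[165:300,195:395]; cv2.imwrite("pics/top0c.png",cv2.resize(a,None,fx=4,fy=4,interpolation=cv2.INTER_CUBIC))
a=cv2.imread("pics/scene0.png")[130:280,170:390]; cv2.imwrite("pics/scene0c.png",cv2.resize(a,None,fx=3.6,fy=3.6,interpolation=cv2.INTER_CUBIC))
E
```

```text
(no output)
```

View pics/top0c.png

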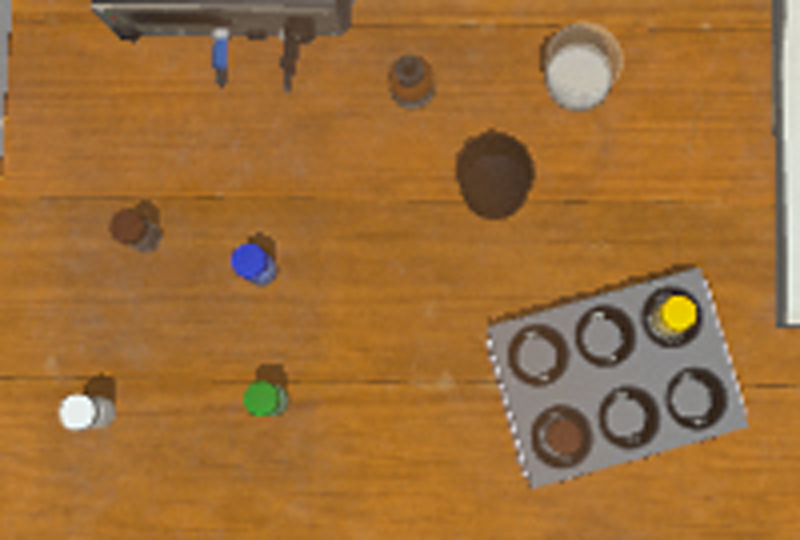

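View pics/scene0c.png

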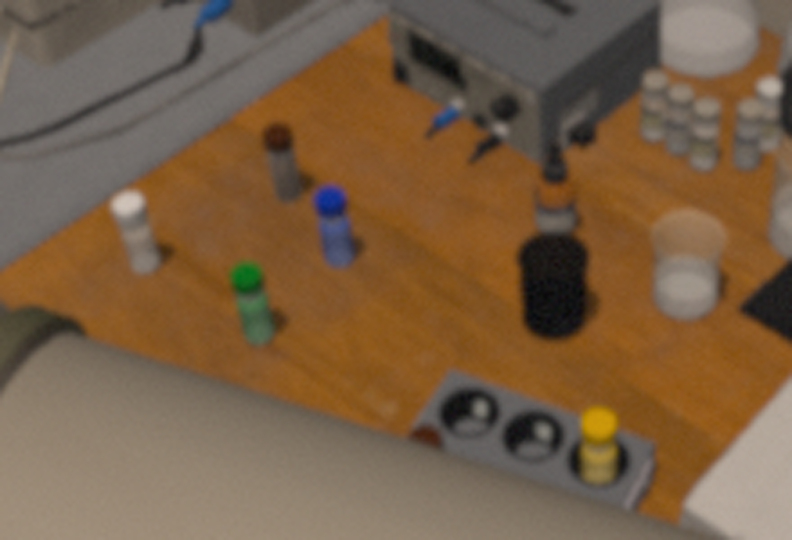

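```bash
cat > h.py <<'E'
import numpy as np,cv2
from workcell import status,cams,order,manip
def cam(n,save=None):
    c=cams.camera(n)
    if save: cv2.imwrite("pics/"+save,c["color"][:,:,::-1])
    return c
def ray(c,u,v):
    f=200/np.tan(np.radians(c["vertical_fov"]/2)); E=c["extrinsics"]
    d=E[:3,:3]@np.array([(u-c["cx"])/f,(v-c["cy"])/f,1.]); return E[:3,3],d/np.linalg.norm(d)
def plane(c,u,v,z):
    o,d=ray(c,u,v); return o+d*(z-o[2])/d[2]
def tri(c1,p1,c2,p2):
    o1,d1=ray(c1,*p1);o2,d2=ray(c2,*p2)
    t=np.linalg.lstsq(np.c_[d1,-d2],o2-o1,rcond=None)[0]
    a=o1+t[0]*d1;b=o2+t[1]*d2
    return (a+b)/2,np.linalg.norm(a-b)
def proj(c,P):
    f=200/np.tan(np.radians(c["vertical_fov"]/2)); E=c["extrinsics"]
    q=E[:3,:3].T@(np.asarray(P)-E[:3,3]); return np.array([c["cx"]+f*q[0]/q[2],c["cy"]+f*q[1]/q[2]])
def blob(c,col,box):
    x0,y0,x1,y1=box; im=c["color"][y0:y1,x0:x1]; h=cv2.cvtColor(im,cv2.COLOR_RGB2HSV); H,S,V=[h[...,i].astype(int) for i in range(3)]
    m={'blue':(abs(H-120)<8)&(S>200)&(V>110),'green':(abs(H-60)<10)&(S>180)&(V>80),'yellow':(abs(H-26)<6)&(S>225)&(V>185),
       'white':(S<40)&(V>200),'brown':(H<12)&(S>80)&(V<125)&(V>40)}[col].astype(np.uint8)
    n,l,st,ce=cv2.connectedComponentsWithStats(m,connectivity=4)
    if n<2: return None
    k=1+np.argmax(st[1:,4]); return ce[k]+[x0,y0],st[k,4]
E
python3 - <<'E'
from h import *
t=cam("top");s=cam("scene")
B={'blue':((250,222,268,240),(250,176,275,196)),'green':((252,255,270,272),(230,198,248,212)),'white':((206,260,222,275),(198,180,214,192)),'brown':((220,212,232,229),(240,160,254,174)),'yellow':((355,235,372,252),(328,240,348,255))}
for k,(a,b) in B.items():
    p,q=blob(t,k,a),blob(s,k,b); print(k,p,q)
    if p and q:
        P,e=tri(t,p[0],s,q[0]); print('  tri',P.round(4),'gap',round(e,4),'plane.07',plane(t,*p[0],0.076 if k=='yellow' else .07).round(4), plane(s,*q[0],.067).round(4))
print(blob(t,'brown',(328,266,344,282)))
im=t["color"][215:300,305:395];g=cv2.resize(im,None,fx=8,fy=8,interpolation=cv2.INTER_CUBIC)
cv2.imwrite("pics/block.png",g[:,:,::-1])
E
```

```text
blue None (array([261.07692308, 185.53846154]), np.int32(13))
green None (array([237.87878788, 206.60606061]), np.int32(33))
white (array([213.94736842, 267.56140351]), np.int32(57)) (array([204.83333333, 186.08333333]), np.int32(12))
  tri [0.4597 0.3293 0.0705] gap 0.0006 plane.07 [0.46   0.3293 0.07  ] [0.4613 0.3329 0.067 ]
brown (array([226.2, 218.8]), np.int32(5)) (array([246.63636364, 168.27272727]), np.int32(33))
  tri [0.5948 0.307  0.0567] gap 0.0055 plane.07 [0.5953 0.3024 0.07  ] [0.586 0.299 0.067]
yellow (array([364.41818182, 242.8       ]), np.int32(55)) (array([335.86046512, 246.93023256]), np.int32(43))
  tri [ 0.5317 -0.0846  0.0765] gap 0.0001 plane.07 [ 0.5318 -0.0847  0.076 ] [ 0.5372 -0.0799  0.067 ]
(array([335.6, 276.4]), np.int32(5))
```

View pics/block.png

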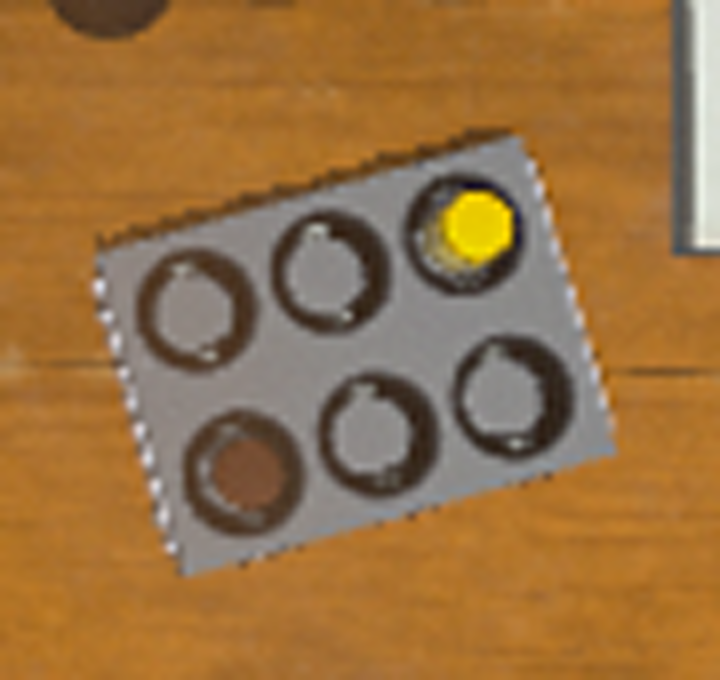

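```bash
python3 - <<'E'
from h import *
t=cam("top");s=cam("scene")
for n,c,p in(('blue',t,(257,230)),('green',t,(260,264)),('brownb',t,(226,221)),('browna',t,(335,273)),('brownbS',s,(247,167)),('blueS',s,(261,184)),('greenS',s,(238,206))):
    x,y=p;print(n,cv2.cvtColor(c["color"][y-1:y+2,x-1:x+2],cv2.COLOR_RGB2HSV).reshape(-1,3).tolist())
off=np.array([305,215]);g=cv2.resize(t["color"][215:300,305:395],None,fx=8,fy=8,interpolation=cv2.INTER_CUBIC)
V=g.max(2);m=(V<85).astype(np.uint8)
cs=cv2.findContours(m,cv2.RETR_EXTERNAL,cv2.CHAIN_APPROX_NONE)[0]
for k in cs:
    if cv2.contourArea(k)>3000:
        h=cv2.convexHull(k);e=cv2.fitEllipse(h);u=(np.array(e[0])+.5)/8-.5+off
        print(np.round(e[0],1),np.round(e[1],1),'px',u.round(2),plane(t,*u,.034).round(4))
E
```

```text
blue [[117, 176, 193], [117, 175, 191], [117, 178, 192], [116, 177, 193], [117, 171, 195], [117, 176, 194], [117, 179, 192], [117, 175, 195], [116, 177, 195]]
green [[53, 169, 149], [53, 171, 148], [53, 168, 149], [54, 163, 149], [54, 169, 148], [54, 169, 148], [54, 167, 150], [54, 166, 149], [54, 162, 151]]
brownb [[11, 152, 106], [12, 161, 106], [12, 152, 106], [11, 156, 106], [12, 155, 107], [12, 156, 108], [12, 153, 108], [13, 166, 106], [12, 147, 111]]
browna [[12, 146, 117], [11, 140, 118], [13, 146, 117], [13, 150, 117], [13, 146, 117], [12, 146, 117], [12, 147, 118], [12, 145, 118], [12, 140, 122]]
brownbS [[10, 171, 73], [10, 198, 71], [9, 191, 72], [10, 184, 72], [10, 214, 69], [11, 206, 67], [11, 196, 69], [9, 188, 68], [10, 158, 66]]
blueS [[116, 190, 138], [115, 192, 142], [115, 194, 143], [113, 211, 145], [112, 220, 145], [113, 225, 144], [112, 228, 142], [112, 225, 144], [114, 203, 146]]
greenS [[65, 207, 111], [65, 241, 107], [65, 217, 108], [63, 215, 109], [65, 227, 109], [66, 232, 109], [65, 220, 109], [66, 231, 108], [65, 231, 106]]
[378.  435.2] [118.5 122.2] px [351.82 268.96] [ 0.4603 -0.0533  0.034 ]
[512.2 397.3] [119.3 123.9] px [368.58 264.22] [ 0.4741 -0.1012  0.034 ]
[330.5 272. ] [117.8 120.6] px [345.87 248.56] [ 0.5178 -0.0366  0.034 ]
[463.3 234.4] [119.2 121.4] px [362.48 243.86] [ 0.5317 -0.0844  0.034 ]
```

```bash
python3 - <<'E'
from h import *
t=cam("top");s=cam("scene")
def bl(c,box,H0,dH,S0,V0,V1):
    x0,y0,x1,y1=box;k=6
    im=cv2.resize(c["color"][y0:y1,x0:x1],None,fx=k,fy=k,interpolation=cv2.INTER_CUBIC);h=cv2.cvtColor(im,cv2.COLOR_RGB2HSV).astype(int)
    m=((abs(h[...,0]-H0)<=dH)&(h[...,1]>S0)&(h[...,2]>V0)&(h[...,2]<V1)).astype(np.uint8)
    n,l,st,ce=cv2.connectedComponentsWithStats(m);i=1+np.argmax(st[1:,4])
    return (ce[i]+.5)/k-.5+[x0,y0],st[i]/k
T={'blue':((250,222,268,240),117,6,140,165,256),'green':((252,255,270,272),54,8,130,125,256),'brown_b':((220,212,236,229),12,4,120,85,125),'brown_a':((328,266,344,282),12,4,120,95,135)}
S={'blue':((250,176,275,200),115,8,170,115,256),'green':((230,198,248,218),65,8,170,80,256),'brown_b':((240,160,256,174),10,4,120,50,90)}
for k in T:
    p,st=bl(t,*T[k]);print(k,p.round(2),st[:4].round(1),st[4]/6,'pl',plane(t,*p,.076 if k=='brown_a' else .07).round(4))
    if k in S:
        q,st2=bl(s,*S[k]);print('   S',q.round(2),st2[2:4].round(1),'tri',tri(t,p,s,q))
# lattice
w=np.array([[.4603,-.0533],[.4741,-.1012],[.5178,-.0366],[.5317,-.0844]])
b=np.array([[30,0],[30,50],[-30,0],[-30,50]])/1000. # yellow at (-30,50)?
x=b*[1,1]
M,_=cv2.estimateAffinePartial2D(b.astype(np.float32)*[[1,1]],w.astype(np.float32));print(M)
for n,v in dict(blue=(-30,-50),green=(-30,0),water=(30,0),brown_b=(30,50),yel=(-30,50),brown_a=(30,-50)).items():print(n,(M@np.r_[np.array(v)/1000.,1]).round(4))
# beaker, bottle
for n,u,z in(('bottle base',(298,187),0),('black cup',(318,208),.05),('beaker',(341,182),.03)):print(n,plane(t,*u,z).round(3))
E
```

```text
blue [256.64 229.72] [3.2 4.2 7.8 8.3] 49.0 pl [0.5655 0.2159 0.07  ]
   S [261.08 185.02] [6.3 5. ] tri (array([0.56579891, 0.21628177, 0.06716459]), np.float64(2.1023001081591805e-05))
green [259.72 264.32] [4.  5.7 8.  8.2] 51.361111111111114 pl [0.4701 0.2039 0.07  ]
   S [237.95 206.54] [6.7 6. ] tri (array([0.47032574, 0.20423691, 0.06638409]), np.float64(0.000528386718444676))
brown_b [228.08 220.15] [ 2.3  3.  13.7 11.5] 87.22222222222223 pl [0.5916 0.2969 0.07  ]
   S [246.62 167.71] [7.8 7. ] tri (array([0.58975622, 0.29918416, 0.06703381]), np.float64(0.005404857178105708))
brown_a [335.73 273.79] [3.8 3.8 8.7 8.8] 57.72222222222222 pl [ 0.4465 -0.0052  0.076 ]
[[-0.95827866  0.27827885  0.48901802]
 [-0.27827885 -0.95827866 -0.04491803]]
blue [0.5039 0.0113]
green [ 0.5178 -0.0366]
water [ 0.4603 -0.0533]
brown_b [ 0.4742 -0.1012]
yel [ 0.5317 -0.0845]
brown_a [ 0.4464 -0.0054]
bottle base [0.704 0.105 0.   ]
black cup [0.632 0.045 0.05 ]
beaker [ 0.714 -0.023  0.03 ]
```

```bash
python3 - <<'E'
from h import *
t=cam("top");s=cam("scene")
print('eyepiece nearest',[plane(t,u,v,z).round(3).tolist() for u,v,z in((450,240,.42),(505,240,.42),(475,244,.42),(390,247,.03),(492,150,.459))])
print('brown_b',plane(t,226.8,221.4,.07).round(4), tri(t,(226.8,221.4),s,(246.6,167.5)))
a=cv2.imread("pics/top0.png")[0:320,0:230]; cv2.imwrite("pics/rt.png",cv2.resize(a,None,fx=1.8,fy=1.8))
a=cv2.imread("pics/scene0.png")[0:230,0:330]; cv2.imwrite("pics/rs.png",cv2.resize(a,None,fx=2.4,fy=2.4))
E
```

```text
eyepiece nearest [[0.514, -0.204, 0.42], [0.515, -0.31, 0.42], [0.507, -0.252, 0.42], [0.524, -0.164, 0.03], [0.681, -0.279, 0.459]]
brown_b [0.588  0.3004 0.07  ] (array([0.58812912, 0.30108128, 0.06736871]), np.float64(0.0004539777253798158))
```

View pics/rt.png

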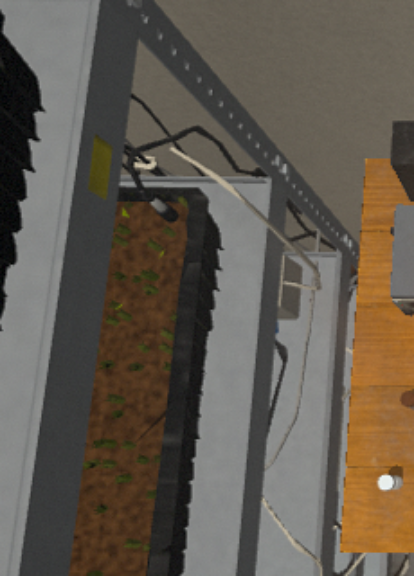

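View pics/rs.png

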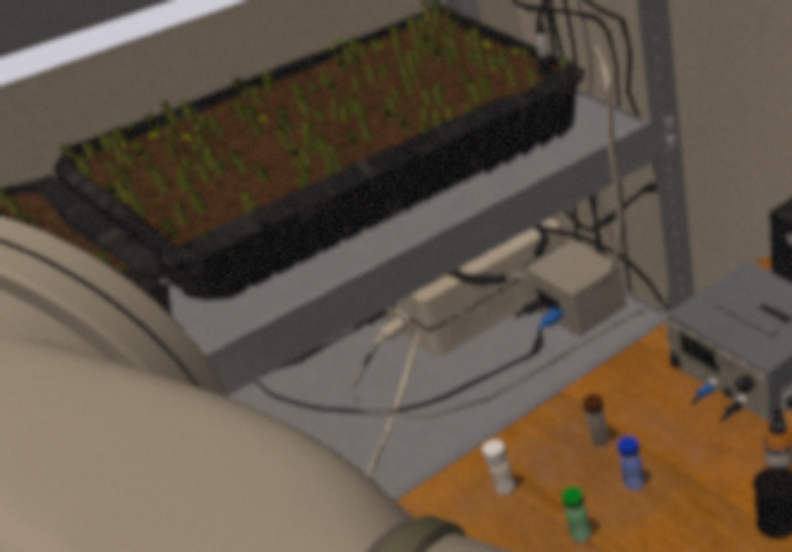

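```bash
python3 - <<'E'
from h import *
t=cam("top");s=cam("scene")
P,e=tri(t,(150.5,101),s,(271,53));print(P,e)
for z in(.2,.25,.3,.35,.4): print(z,plane(t,150.5,101,z).round(3),plane(t,141,290,z).round(3))
print(plane(s,370/2.4,480/2.4,0))
E
```

```text
[0.86288259 0.46022353 0.25655345] 0.004482688111895605
0.2 [0.886 0.486 0.2  ] [0.404 0.469 0.2  ]
0.25 [0.864 0.464 0.25 ] [0.407 0.448 0.25 ]
0.3 [0.842 0.442 0.3  ] [0.409 0.426 0.3  ]
0.35 [0.819 0.42  0.35 ] [0.411 0.405 0.35 ]
0.4 [0.797 0.398 0.4  ] [0.414 0.384 0.4  ]
[0.36165389 0.46520799 0.        ]
```

```bash
cat > plan.py <<'E'
import sys,json
from h import *
from scipy.spatial.transform import Rotation as R
def pose():
    o=status.get_obs();return np.array(o["position"]),R.from_quat(o["ee_rot"]),o
def target(yaw):
    c,s=np.cos(np.radians(yaw)),np.sin(np.radians(yaw));return R.from_matrix(np.array([[c,s,0],[s,-c,0],[0,0,-1.]]))
def plan(wps,step=.045,N=12):
    p,r,o=pose();rows=[]
    for *q,yaw in wps:
        q=np.array(q);Rt=target(yaw)
        while len(rows)<N:
            d=q-p;rv=(r.inv()*Rt).as_rotvec()
            n=max(np.linalg.norm(d)/step,np.abs(np.degrees(rv)).max()/5)
            k=max(1,int(np.ceil(n-.05)))
            row=np.r_[r.inv().apply(d/k)/.05,np.degrees(rv/k)/5];row=np.clip(np.round(row,2),-1,1)
            rows.append(row.tolist());p=p+r.apply(row[:3]*.05);r=r*R.from_rotvec(np.radians(row[3:]*5))
            if k==1:break
    x=o
    print('clock',x['clock'],'pos',x['position'].round(4),'grip',round(float(x['grip_width']),3),'F',x['ft_force'].round(1),'j',x['joint_pos'].round(2))
    print(json.dumps(rows).replace('-0.0,','0,').replace('0.0,','0,').replace(', ',','));print('end',p.round(4))
plan(json.loads(sys.argv[1]),*(float(a) for a in sys.argv[2:3]))
E
python3 plan.py '[[0.25,-0.33,0.405,-34],[0.36,-0.19,0.405,-10],[0.41,-0.05,0.40,5]]'
```

```text
clock 0.6 pos [ 0.2462 -0.5745  0.4047] grip 0.995 F [ 0.1 -0.6  0.1] j [ 1.14  0.33 -0.06  1.46  0.02  1.35 -0.09]
[[-0.64,-0.29,0,0,0,-0.94],[-0.61,-0.34,0,0,0,-0.94],[-0.58,-0.38,0,0,0,-0.94],[-0.55,-0.43,0,0,0,-0.94],[-0.51,-0.48,0,0,0,-0.93],[-0.47,-0.51,0,0,0,-0.94],[-0.43,-0.55,-0.01,0,0,-0.93],[0.05,-0.71,0,0,0,-0.96],[0.11,-0.7,0,0,0,-0.96],[0.17,-0.69,0,0,0,-0.96],[0.23,-0.68,0,0,0,-0.96],[0.28,-0.66,0,0,0,-0.96]]
end [ 0.3601 -0.19    0.4052]
```

Possible targets in the top view:
- **Blue:** tube cap (257,230). The blue cable plug at (250,178) is not it.
- **Green:** tube cap (260,264). The green bottle lid at (570,103) is not it.
- **White:** tube cap (214,268). The vials at (293–322,120–140) are not it.
- **Brown:** loose tube (227,221). The brown cap at (336,274) is brown_a in the block, and the dropper bottle is at (298,185).
- **Beaker:** the small clear one at (341,182). The black cup at (318,208) and the larger beaker at (353,140) are look-alikes.

The 4x crop confirms the four tubes. The yellow tube stands at the far right of the block and brown_a at the near left.

I'll draw the arm in first, then swing it past the microscope.

>>> servo_tool(
  motion=[
    [[-0.64,-0.29,0,0,0,-0.94],[-0.61,-0.34,0,0,0,-0.94],[-0.58,-0.38,0,0,0,-0.94],[-0.55,-0.43,0,0,0,-0.94],[-0.51,-0.48,0,0,0,-0.93],[-0.47,-0.51,0,0,0,-0.94],[-0.43,-0.55,0,0,0,-0.93]],
  ],
  jaw=0,
  force=40,
)

```text
clock: 1.3
position: [0.2473, -0.3247, 0.4029]
ee_rot: [0.959, -0.285, -0.0, 0.001]
ft_force: [0.7, 0.0, 0.3]
grip_width: 1.0
```

```bash
python3 plan.py '[[0.36,-0.19,0.405,-10],[0.41,-0.05,0.40,5],[0.46,0.15,0.35,16]]'
```

```text
clock 1.3 pos [ 0.2473 -0.3247  0.4029] grip 1.0 F [0.7 0.  0.3] j [ 1.06 -0.14 -0.23  1.98 -0.03  1.3   0.26]
[[0.08,-0.7,-0.01,0,0,-0.92],[0.14,-0.69,-0.01,0,0,-0.92],[0.2,-0.67,-0.01,0.01,0,-0.92],[0.25,-0.66,-0.01,0,0,-0.93],[0.3,-0.63,-0.01,0.01,0.01,-0.92],[0.12,-0.73,0.03,0,0,-0.75],[0.17,-0.73,0.02,0,0,-0.75],[0.22,-0.71,0.03,0,0,-0.75],[0.27,-0.69,0.02,0,0,-0.75],[0.27,-0.78,0.2,0,0,-0.44],[0.3,-0.77,0.2,0,0,-0.44],[0.33,-0.76,0.2,0,0,-0.44]]
end [0.4404 0.0701 0.3703]
```

>>> servo_tool(
  motion=[
    [[0.08,-0.7,0,0,0,-0.92],[0.14,-0.69,0,0,0,-0.92],[0.2,-0.67,0,0,0,-0.92],[0.25,-0.66,0,0,0,-0.92],[0.3,-0.63,0,0,0,-0.92],[0.12,-0.73,0,0,0,-0.75],[0.17,-0.73,0,0,0,-0.75],[0.22,-0.71,0,0,0,-0.75],[0.27,-0.69,0,0,0,-0.75]],
  ],
)

```text
clock: 2.2
position: [0.4094, -0.0364, 0.4042]
ee_rot: [0.998, 0.055, 0.002, 0.004]
ft_force: [0.6, -0.0, 0.2]
grip_width: 1.004
```

```bash
python3 plan.py '[[0.47,0.204,0.28,16.2],[0.47,0.204,0.25,16.2]]'
```

```text
clock 2.2 pos [ 0.4094 -0.0364  0.4042] grip 1.004 F [ 0.6 -0.   0.2] j [ 0.7  -0.14 -0.65  1.95 -0.08  1.3   0.18]
[[0.25,-0.67,0.35,0.01,0,-0.28],[0.26,-0.66,0.35,0.01,0,-0.28],[0.28,-0.65,0.35,0.02,-0.01,-0.28],[0.29,-0.65,0.35,0.01,0,-0.28],[0.31,-0.64,0.35,0.02,-0.01,-0.29],[0.33,-0.63,0.36,0.01,0,-0.28],[0.34,-0.61,0.35,0.02,-0.01,-0.29],[0,0,0.6,0,0,0.0]]
end [0.4699 0.2039 0.2502]
```

>>> servo_tool(
  motion=[
    [[0.25,-0.67,0.35,0,0,-0.28],[0.26,-0.66,0.35,0,0,-0.28],[0.28,-0.65,0.35,0,0,-0.28],[0.29,-0.65,0.35,0,0,-0.28],[0.31,-0.64,0.35,0,0,-0.29],[0.33,-0.63,0.36,0,0,-0.28],[0.34,-0.61,0.35,0,0,-0.29],[0,0,0.2,0,0,0]],
  ],
)

```text
clock: 3.0
position: [0.4718, 0.2184, 0.2688]
ee_rot: [0.989, 0.147, 0.007, 0.004]
ft_force: [0.3, 0.2, -0.6]
grip_width: 1.003
```

```bash
python3 plan.py '[[0.47,0.204,0.25,16.2],[0.47,0.204,0.207,16.2]]' .03; python3 - <<'E'
from h import *
t=cam("top","t1.png");s=cam("scene","s1.png")
a=t["color"][150:320,180:400];cv2.imwrite("pics/t1c.png",cv2.resize(a,None,fx=3.5,fy=3.5)[:,:,::-1])
E
```

```text
clock 3.0 pos [0.4718 0.2184 0.2688] grip 1.003 F [ 0.3  0.2 -0.6] j [ 0.26  0.36 -0.9   1.86  0.34  1.07 -0.48]
[[-0.12,0.26,0.38,0.12,-0.15,0.15],[0,0,0.43,0,0,-0.0],[0,0,0.43,0,0,-0.0]]
end [0.4702 0.2041 0.2068]
```

View pics/t1c.png

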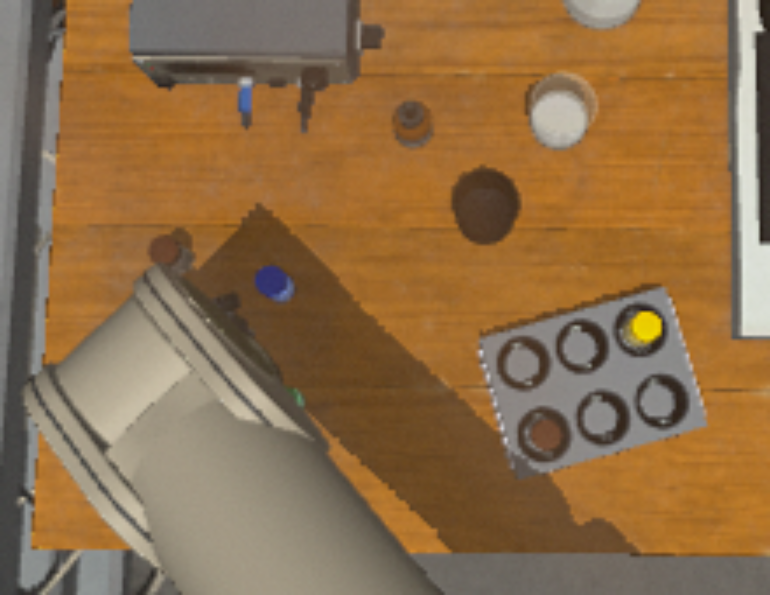

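View pics/s1.png

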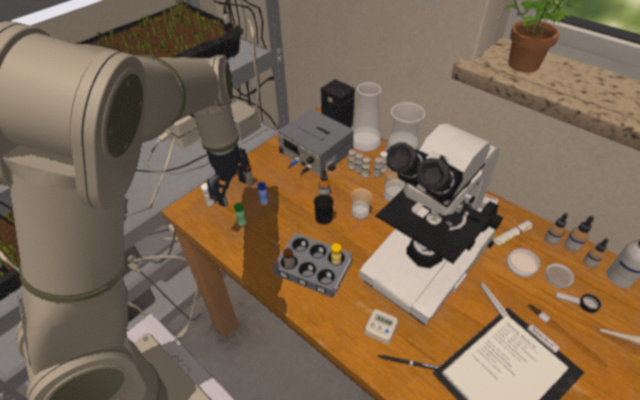

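>>> servo_tool(
  motion=[
    [[-0.12,0.26,0.1,0.12,-0.15,0.15],[0,0,0.1,0,0,0]],
  ],
)

```text
clock: 3.3
position: [0.4702, 0.1974, 0.2593]
ee_rot: [0.991, 0.137, -0.001, 0.002]
ft_force: [0.6, -1.0, 0.1]
grip_width: 0.998
```

```bash
python3 plan.py '[[0.47,0.204,0.25,16.2],[0.47,0.204,0.207,16.2]]' .03
```

```text
clock 3.3 pos [0.4702 0.1974 0.2593] grip 0.998 F [ 0.6 -1.   0.1] j [ 0.3   0.35 -0.9   1.89  0.32  1.05 -0.46]
[[0.03,-0.13,0.19,0.04,0.03,-0.1],[0,0,0.43,0,0,0.0],[0,0,0.43,0,0,0.0]]
end [0.4699 0.204  0.2068]
```

>>> servo_tool(
  motion=[
    [[0.03,-0.13,0.15,0.04,0.03,-0.1],[0,0,0,0,0,0],[0,0,0.2,0,0,0],[0,0,0,0,0,0]],
  ],
)

```text
clock: 3.7
position: [0.4706, 0.2014, 0.2412]
ee_rot: [0.99, 0.139, 0.002, 0.001]
ft_force: [-0.4, -0.4, -0.1]
grip_width: 1.0
```

```bash
python3 plan.py '[[0.47,0.204,0.207,16.2]]' .03
```

```text
clock 3.7 pos [0.4706 0.2014 0.2412] grip 1.0 F [-0.4 -0.4 -0.1] j [ 0.27  0.38 -0.88  1.9   0.35  1.02 -0.48]
[[0,-0.03,0.34,0.01,-0.02,-0.03],[0,-0.02,0.34,0.02,-0.01,-0.02]]
end [0.47   0.2037 0.2072]
```

>>> servo_tool(
  motion=[
    [[0,-0.05,0.34,0,-0.02,-0.03],[0,-0.02,0.34,0.02,0,-0.02],[0,0,0,0,0,0]],
  ],
)

```text
clock: 4.0
position: [0.4697, 0.2051, 0.2052]
ee_rot: [0.99, 0.141, 0.001, 0.0]
ft_force: [-0.8, -1.0, -0.1]
grip_width: 1.002
```

>>> servo_tool(
  motion=[
    [[0,0,0,0,0,0],[0,0,0,0,0,0],[0,0,0,0,0,0],[0,0,0,0,0,0],[0,0,0,0,0,0],[0,0,0,0,0,0],[0,0,0,0,0,0],[0,0,0,0,0,0]],
  ],
  jaw=255,
  force=40,
)

```text
clock: 4.8
position: [0.4701, 0.2057, 0.2069]
ee_rot: [0.99, 0.141, 0.002, 0.0]
ft_force: [-0.4, 0.6, -0.1]
grip_width: 0.264
```

```bash
python3 plan.py '[[0.47,0.204,0.27,16.2]]' .03
```

```text
clock 4.8 pos [0.4701 0.2057 0.2069] grip 0.264 F [-0.4  0.6 -0.1] j [ 0.24  0.44 -0.85  1.92  0.4   0.96 -0.53]
[[0,0.01,-0.42,0,-0.01,0.0],[0,0.01,-0.42,0,-0.02,0.0],[-0.01,0.01,-0.42,0.01,-0.01,0.01]]
end [0.4699 0.2041 0.2699]
```

>>> servo_tool(
  motion=[
    [[0,0,-0.5,0,0,0],[0,0,-0.7,0,0,0],[0,0,-0.7,0,0,0],[0,0,0,0,0,0]],
  ],
)

```text
clock: 5.2
position: [0.4693, 0.2056, 0.3041]
ee_rot: [0.99, 0.142, 0.0, -0.0]
ft_force: [0.5, 0.9, 0.1]
grip_width: 0.265
```

```bash
python3 plan.py '[[0.5178,-0.0366,0.30,16.2]]' .03
```

```text
clock 5.2 pos [0.4693 0.2056 0.3041] grip 0.265 F [0.5 0.9 0.1] j [ 0.32  0.3  -0.93  1.84  0.26  1.13 -0.42]
[[-0.05,0.55,0.01,0,0,0.0],[-0.05,0.55,0.01,0,0,0.0],[-0.05,0.55,0.01,0,0,0.0],[-0.05,0.55,0.01,0,0,0.0],[-0.05,0.54,0.01,0,0,0.0],[-0.04,0.55,0.01,0,0,0.0],[-0.05,0.54,0.01,0,0,0.0],[-0.04,0.55,0.01,0,0,0.01],[-0.05,0.54,0,0,0,0.0]]
end [ 0.5175 -0.0365  0.3   ]
```

>>> servo_tool(
  motion=[
    [[-0.05,0.55,0,0,0,0],[-0.05,0.55,0,0,0,0],[-0.05,0.55,0,0,0,0],[-0.05,0.55,0,0,0,0],[-0.05,0.55,0,0,0,0],[-0.05,0.55,0,0,0,0],[-0.05,0.55,0,0,0,0],[-0.05,0.55,0,0,0,0],[-0.03,0.3,0,0,0,0],[0,0,0,0,0,0]],
  ],
)

```text
clock: 6.2
position: [0.5146, -0.0343, 0.3003]
ee_rot: [0.99, 0.143, -0.001, -0.0]
ft_force: [0.3, 0.5, -0.1]
grip_width: 0.261
```

```bash
python3 plan.py '[[0.5178,-0.0366,0.285,16.2]]' .03;python3 - <<'E'
from h import *
t=cam("top","t2.png");s=cam("scene","s2.png")
a=t["color"][180:310,180:400];b=s["color"][150:290,190:410]
cv2.imwrite("pics/c2.png",np.vstack([cv2.resize(a,(660,390)),cv2.resize(b,(660,420))])[:,:,::-1][:600+210])
cv2.imwrite("pics/c2s.png",cv2.resize(b,(770,490))[:,:,::-1])
E
```

```text
clock 6.2 pos [ 0.5146 -0.0343  0.3003] grip 0.261 F [ 0.3  0.5 -0.1] j [ 0.7   0.28 -0.81  1.84  0.22  1.12  0.09]
[[0.05,0.06,0.3,-0.01,0.01,0.04]]
end [ 0.5178 -0.0364  0.2852]
```

View pics/c2s.png

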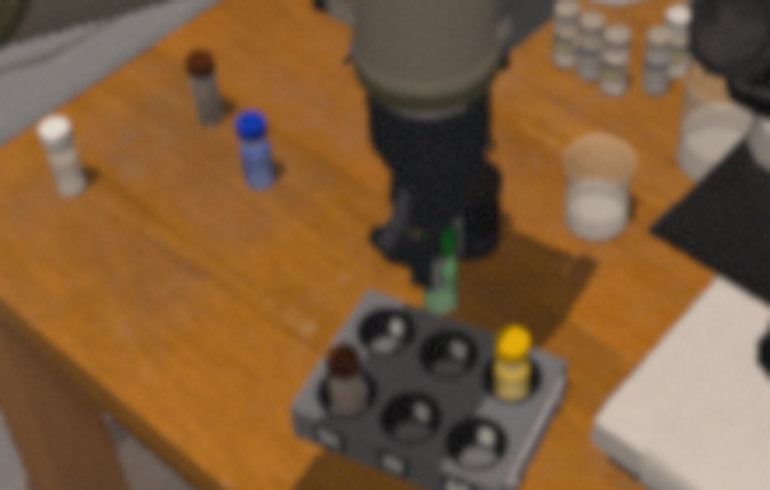

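View pics/t2.png

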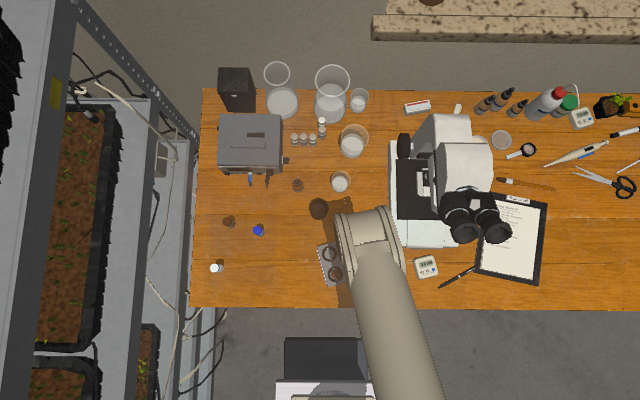

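```bash
python3 - <<'E'
from h import *
s=cam("scene")
k=3.5
b=cv2.resize(s["color"][150:290,190:410],None,fx=k,fy=k,interpolation=cv2.INTER_CUBIC).copy()
for x,y in((.5039,.0113),(.5178,-.0366),(.4603,-.0533),(.4742,-.1012),(.5317,-.0845),(.4464,-.0054)):
    C=np.array([x,y]);pts=[proj(s,[x+.02*np.cos(a),y+.02*np.sin(a),.034]) for a in np.linspace(0,6.28,40)]
    cv2.polylines(b,[(((np.array(pts)-[190,150]+.5)*k-.5)).astype(np.int32)],True,(255,0,255),1)
cv2.imwrite("pics/chk.png",b[230:,250:620][:,:,::-1].repeat(2,0).repeat(2,1))
E
```

```text
(no output)
```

View pics/chk.png

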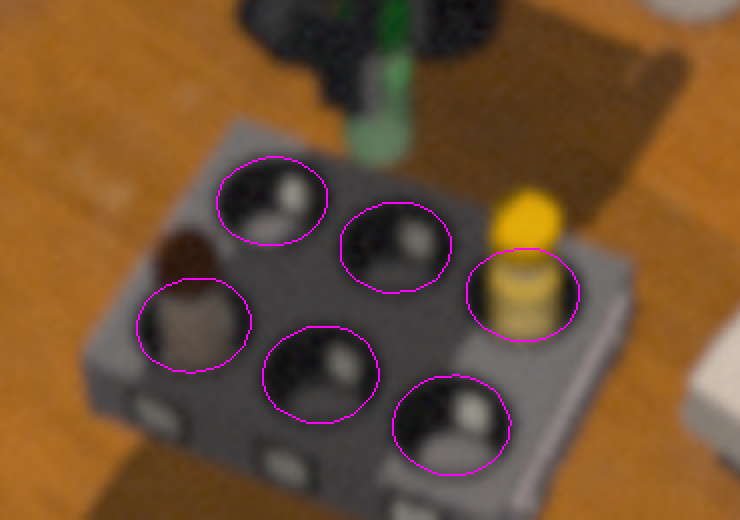

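The bore circles from the top view land on the mouths in the scene view, so the block's plane and poses agree.

>>> servo_tool(
  motion=[
    [[0.06,0.05,0.3,0,0,0.03],[0,0,0,0,0,0],[0,0,0.3,0,0,0],[0,0,0,0,0,0]],
  ],
)

```text
clock: 6.75
position: [0.5177, -0.0283, 0.2682]
ee_rot: [0.989, 0.147, -0.0, -0.001]
ft_force: [0.2, -0.8, -0.4]
grip_width: 0.266
```

```bash
python3 plan.py '[[0.5178,-0.0358,0.214,16.2]]' .02
```

```text
clock 6.75 pos [ 0.5177 -0.0283  0.2682] grip 0.266 F [ 0.2 -0.8 -0.4] j [ 0.67  0.33 -0.8   1.86  0.26  1.06  0.06]
[[-0.01,0.05,0.36,-0.01,0,0.04],[-0.02,0.05,0.36,-0.01,0,0.05],[-0.01,0.05,0.36,0,0.01,0.04]]
end [ 0.5179 -0.036   0.2142]
```

>>> servo_tool(
  motion=[
    [[-0.03,0.15,0,0,0,0.12],[0,0,0,0,0,0],[0,0,0,0,0,0]],
  ],
)

```text
clock: 7.05
position: [0.5185, -0.0361, 0.268]
ee_rot: [0.99, 0.141, -0.001, -0.001]
ft_force: [0.3, 0.4, -1.0]
grip_width: 0.263
```

```bash
python3 plan.py '[[0.5178,-0.0358,0.214,16.2]]' .02
```

```text
clock 7.05 pos [ 0.5185 -0.0361  0.268 ] grip 0.263 F [ 0.3  0.4 -1. ] j [ 0.67  0.33 -0.79  1.86  0.26  1.06  0.06]
[[0,0,0.36,-0.01,0,0.0],[-0.01,0,0.36,-0.01,0,0.0],[0,-0.01,0.36,-0.01,0.01,0.01]]
end [ 0.5178 -0.0357  0.214 ]
```

>>> servo_tool(
  motion=[
    [[0,0,0.36,0,0,0],[-0.01,0,0.36,0,0,0],[0,0,0.2,0,0,0],[0,0,0,0,0,0]],
  ],
)

```text
clock: 7.45
position: [0.5189, -0.0368, 0.2224]
ee_rot: [0.99, 0.141, 0.001, -0.0]
ft_force: [-0.4, 1.0, -0.1]
grip_width: 0.262
```

```bash
python3 plan.py '[[0.5178,-0.0358,0.213,16.2]]' .02
```

```text
clock 7.45 pos [ 0.5189 -0.0368  0.2224] grip 0.262 F [-0.4  1.  -0.1] j [ 0.64  0.39 -0.76  1.9   0.33  0.98  0.02]
[[-0.02,-0.03,0.19,-0.01,-0.03,-0.01]]
end [ 0.5175 -0.0356  0.2129]
```

>>> servo_tool(
  motion=[
    [[-0.02,0,0.16,0,0,0],[0,0,0,0,0,0]],
  ],
)

```text
clock: 7.65
position: [0.5183, -0.0371, 0.2148]
ee_rot: [0.99, 0.14, 0.002, -0.0]
ft_force: [0.0, -0.3, -0.3]
grip_width: 0.265
```

>>> servo_tool(
  motion=[
    [[0,0,0,0,0,0],[0,0,0,0,0,0],[0,0,0,0,0,0],[0,0,0,0,0,0]],
  ],
  jaw=120,
)

```text
clock: 8.05
position: [0.5189, -0.037, 0.2164]
ee_rot: [0.99, 0.14, 0.003, 0.0]
ft_force: [0.2, 0.1, -0.0]
grip_width: 0.526
```

>>> servo_tool(
  motion=[
    [[0,0,-0.3,0,0,0],[0,0,-0.6,0,0,0],[0,0,-0.8,0,0,0],[0,0,0,0,0,0]],
  ],
)

```text
clock: 8.45
position: [0.5184, -0.0364, 0.3071]
ee_rot: [0.99, 0.141, 0.003, -0.0]
ft_force: [-0.0, -0.4, -0.1]
grip_width: 0.534
```

```bash
python3 plan.py '[[0.5655,0.216,0.30,16.2]]' .03;python3 - <<'E'
from h import *
s=cam("scene","s3.png");b=s["color"][150:290,190:410]
cv2.imwrite("pics/c3s.png",cv2.resize(b,(770,490))[:,:,::-1])
E
```

```text
clock 8.45 pos [ 0.5184 -0.0364  0.3071] grip 0.534 F [-0.  -0.4 -0.1] j [ 0.7   0.28 -0.81  1.83  0.22  1.13  0.1 ]
[[0.26,-0.51,0.02,0,-0.01,0.0],[0.26,-0.51,0.02,0,-0.01,0.0],[0.26,-0.51,0.02,0,-0.01,0.0],[0.26,-0.51,0.02,0,-0.01,0.0],[0.25,-0.51,0.01,0,0,0.0],[0.26,-0.51,0.01,0,-0.01,0.0],[0.25,-0.51,0.02,0,0,0.0],[0.26,-0.51,0.01,0,-0.01,0.0],[0.25,-0.5,0.02,0,0,0.01]]
end [0.5653 0.2158 0.2999]
```

View pics/c3s.png

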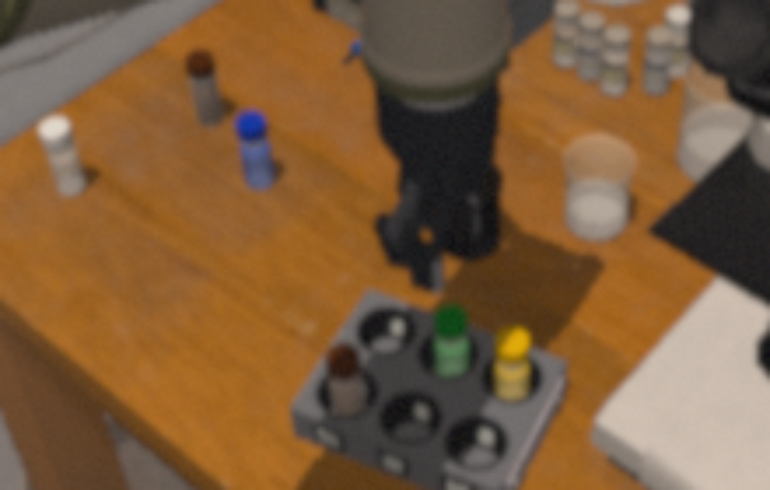

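Green stands in the far-middle bore, level with yellow (crop (450,340)). Blue is next.

>>> servo_tool(
  motion=[
    [[0.26,-0.51,0,0,0,0],[0.26,-0.51,0,0,0,0],[0.26,-0.51,0,0,0,0],[0.26,-0.51,0,0,0,0],[0.26,-0.51,0,0,0,0],[0.26,-0.51,0,0,0,0],[0.26,-0.51,0,0,0,0],[0.26,-0.51,0,0,0,0],[0.15,-0.3,0,0,0,0],[0,0,0,0,0,0],[0,0,0,0,0,0]],
  ],
  jaw=0,
)

```text
clock: 9.6
position: [0.5635, 0.2112, 0.3022]
ee_rot: [0.99, 0.139, -0.002, 0.0]
ft_force: [0.4, 0.2, 0.7]
grip_width: 0.998
```

```bash
python3 plan.py '[[0.5655,0.216,0.27,16.2]]' .03
```

```text
clock 9.6 pos [0.5635 0.2112 0.3022] grip 0.998 F [0.4 0.2 0.7] j [ 0.21  0.49 -0.84  1.61  0.38  1.21 -0.42]
[[0.03,-0.04,0.32,0,0.03,-0.02],[0.04,-0.04,0.32,0,0.02,-0.02]]
end [0.5656 0.216  0.2702]
```

>>> servo_tool(
  motion=[
    [[0.03,-0.04,0.32,0,0.03,-0.02],[0.04,-0.04,0.32,0,0.02,-0.02],[0,0,0.4,0,0,0],[0,0,0,0,0,0],[0,0,0,0,0,0]],
  ],
)

```text
clock: 10.1
position: [0.5659, 0.2112, 0.2444]
ee_rot: [0.99, 0.138, -0.001, 0.001]
ft_force: [-0.2, 0.1, 0.2]
grip_width: 1.0
```

```bash
python3 plan.py '[[0.5655,0.216,0.207,16.2]]' .03
```

```text
clock 10.1 pos [0.5659 0.2112 0.2444] grip 1.0 F [-0.2  0.1  0.2] j [ 0.19  0.56 -0.8   1.66  0.44  1.12 -0.46]
[[0.01,-0.05,0.37,0.01,0.02,-0.03],[0.01,-0.05,0.38,0.02,0.01,-0.03]]
end [0.5654 0.2162 0.2069]
```

>>> servo_tool(
  motion=[
    [[0,-0.12,0.37,0,0.02,-0.06],[0,-0.05,0.36,0,0,-0.03],[0,0,0,0,0,0],[0,0,0,0,0,0]],
  ],
)

```text
clock: 10.5
position: [0.5645, 0.2183, 0.2079]
ee_rot: [0.99, 0.141, 0.001, 0.002]
ft_force: [-0.5, 0.0, 0.2]
grip_width: 1.001
```

```bash
python3 plan.py '[[0.5655,0.216,0.207,16.2]]' .03
```

```text
clock 10.5 pos [0.5645 0.2183 0.2079] grip 1.001 F [-0.5  0.   0.2] j [ 0.16  0.6  -0.78  1.68  0.48  1.06 -0.49]
[[0.01,0.05,0.02,0.04,-0.01,0.01]]
end [0.5657 0.2161 0.207 ]
```

>>> servo_tool(
  motion=[
    [[0.01,0.05,0.02,0.04,0,0],[0,0,0,0,0,0],[0,0,0,0,0,0]],
  ],
)

```text
clock: 10.8
position: [0.5666, 0.2157, 0.2087]
ee_rot: [0.99, 0.141, 0.001, -0.0]
ft_force: [0.1, -1.2, -0.6]
grip_width: 0.999
```

>>> servo_tool(
  motion=[
    [[0,0,0,0,0,0],[0,0,0,0,0,0],[0,0,0,0,0,0],[0,0,0,0,0,0],[0,0,0,0,0,0],[0,0,0,0,0,0],[0,0,0,0,0,0],[0,0,0,0,0,0]],
  ],
  jaw=255,
)

```text
clock: 11.6
position: [0.5669, 0.2156, 0.2096]
ee_rot: [0.99, 0.141, 0.002, -0.0]
ft_force: [0.2, -0.6, 0.5]
grip_width: 0.266
```

>>> servo_tool(
  motion=[
    [[0,0,-0.5,0,0,0],[0,0,-0.7,0,0,0],[0,0,-0.7,0,0,0],[0,0,0,0,0,0]],
  ],
)

```text
clock: 12.0
position: [0.566, 0.2155, 0.3064]
ee_rot: [0.99, 0.141, 0.0, -0.0]
ft_force: [-0.1, 0.1, 1.0]
grip_width: 0.266
```

```bash
python3 plan.py '[[0.5039,0.0113,0.30,16.2]]' .03
```

```text
clock 12.0 pos [0.566  0.2155 0.3064] grip 0.266 F [-0.1  0.1  1. ] j [ 0.21  0.5  -0.84  1.6   0.39  1.22 -0.42]
[[-0.29,0.45,0.02,0,0,0.0],[-0.29,0.45,0.01,0,0,0.0],[-0.29,0.45,0.02,0,0,0.0],[-0.29,0.44,0.01,0,0,0.0],[-0.29,0.45,0.02,0,0,0.0],[-0.29,0.44,0.01,0,0,0.0],[-0.3,0.45,0.02,0,0,0.0],[-0.29,0.44,0.01,-0.01,-0.01,0.01]]
end [0.5041 0.0115 0.3002]
```

>>> servo_tool(
  motion=[
    [[-0.29,0.45,0,0,0,0],[-0.29,0.45,0,0,0,0],[-0.29,0.45,0,0,0,0],[-0.29,0.45,0,0,0,0],[-0.29,0.45,0,0,0,0],[-0.29,0.45,0,0,0,0],[-0.29,0.45,0,0,0,0],[-0.15,0.22,0,0,0,0],[0,0,0,0,0,0],[0,0,0,0,0,0]],
  ],
)

```text
clock: 13.0
position: [0.5049, 0.0168, 0.3033]
ee_rot: [0.99, 0.142, -0.0, -0.001]
ft_force: [0.3, 1.2, 0.7]
grip_width: 0.268
```

```bash
python3 plan.py '[[0.5039,0.0113,0.28,16.2]]' .03
```

```text
clock 13.0 pos [0.5049 0.0168 0.3033] grip 0.268 F [0.3 1.2 0.7] j [ 0.65  0.26 -0.86  1.86  0.21  1.12 -0.  ]
[[-0.05,0.1,0.47,-0.02,0,0.02]]
end [0.5039 0.0113 0.2798]
```

>>> servo_tool(
  motion=[
    [[-0.05,0.1,0.4,0,0,0.02],[0,0,0.2,0,0,0],[0,0,0,0,0,0],[0,0,0,0,0,0]],
  ],
)

```text
clock: 13.4
position: [0.5048, 0.0154, 0.2727]
ee_rot: [0.99, 0.143, 0.001, -0.002]
ft_force: [0.3, 0.5, 0.7]
grip_width: 0.264
```

```bash
python3 plan.py '[[0.5039,0.0113,0.22,16.2]]' .02
```

```text
clock 13.4 pos [0.5048 0.0154 0.2727] grip 0.264 F [0.3 0.5 0.7] j [ 0.63  0.3  -0.84  1.89  0.25  1.06 -0.03]
[[-0.01,0.03,0.35,-0.01,-0.01,0.02],[-0.02,0.02,0.35,-0.01,0,0.02],[-0.01,0.03,0.35,-0.02,-0.01,0.02]]
end [0.504  0.0112 0.2202]
```

>>> servo_tool(
  motion=[
    [[-0.03,0.1,0,0,0,0.05],[0,0,0,0,0,0],[0,0,0,0,0,0]],
  ],
)

```text
clock: 13.7
position: [0.5054, 0.0111, 0.2741]
ee_rot: [0.99, 0.142, 0.001, -0.002]
ft_force: [0.0, -0.4, -0.0]
grip_width: 0.258
```

```bash
python3 plan.py '[[0.5039,0.0113,0.22,16.2]]' .02
```

```text
clock 13.7 pos [0.5054 0.0111 0.2741] grip 0.258 F [ 0.  -0.4 -0. ] j [ 0.64  0.3  -0.84  1.89  0.25  1.06 -0.02]
[[-0.01,0,0.36,-0.01,-0.01,0.01],[-0.01,-0.01,0.36,-0.01,-0.01,0.01],[-0.01,0,0.36,-0.02,-0.02,0.0]]
end [0.5039 0.0113 0.2201]
```

>>> servo_tool(
  motion=[
    [[-0.02,0,0.36,0,0,0],[-0.01,0,0.36,0,0,0],[0,0,0.36,0,0,0],[0,0,0,0,0,0],[0,0,0,0,0,0]],
  ],
)

```text
clock: 14.2
position: [0.5053, 0.0107, 0.2211]
ee_rot: [0.99, 0.141, 0.004, -0.001]
ft_force: [-1.2, 0.6, -0.4]
grip_width: 0.264
```

```bash
python3 plan.py '[[0.5039,0.0113,0.2155,16.2]]' .02
```

```text
clock 14.2 pos [0.5053 0.0107 0.2211] grip 0.264 F [-1.2  0.6 -0.4] j [ 0.6   0.37 -0.81  1.94  0.33  0.96 -0.08]
[[-0.02,-0.02,0.11,-0.02,-0.08,0.01]]
end [0.5041 0.0114 0.2155]
```

>>> servo_tool(
  motion=[
    [[-0.02,-0.01,0.1,0,-0.08,0],[0,0,0,0,0,0]],
  ],
)

```text
clock: 14.4
position: [0.5047, 0.0109, 0.2173]
ee_rot: [0.99, 0.141, 0.001, -0.0]
ft_force: [-0.4, -0.2, -1.0]
grip_width: 0.263
```

>>> servo_tool(
  motion=[
    [[0,0,0,0,0,0],[0,0,0,0,0,0],[0,0,0,0,0,0],[0,0,0,0,0,0]],
  ],
  jaw=120,
)

```text
clock: 14.8
position: [0.5053, 0.011, 0.2188]
ee_rot: [0.99, 0.141, 0.002, 0.0]
ft_force: [0.6, -0.0, -0.5]
grip_width: 0.536
```

>>> servo_tool(
  motion=[
    [[0,0,-0.3,0,0,0],[0,0,-0.6,0,0,0],[0,0,-0.8,0,0,0],[0,0,0,0,0,0]],
  ],
)

```text
clock: 15.2
position: [0.5048, 0.0116, 0.3092]
ee_rot: [0.99, 0.142, 0.001, -0.001]
ft_force: [1.3, 0.1, -0.8]
grip_width: 0.533
```

```bash
python3 plan.py '[[0.46,0.3293,0.30,16.2]]' .03;python3 - <<'E'
from h import *
s=cam("scene","s4.png");b=s["color"][150:290,190:410]
cv2.imwrite("pics/c4s.png",cv2.resize(b,(770,490))[:,:,::-1])
E
```

```text
clock 15.2 pos [0.5048 0.0116 0.3092] grip 0.533 F [ 1.3  0.1 -0.8] j [ 0.66  0.25 -0.86  1.86  0.21  1.13  0.01]
[[0.08,-0.58,0.02,0,0,0.0],[0.08,-0.58,0.02,0,0,0.0],[0.08,-0.58,0.02,0,0,0.0],[0.09,-0.58,0.02,0,0,0.0],[0.08,-0.58,0.02,0,0,0.0],[0.09,-0.57,0.02,0,-0.01,0.0],[0.08,-0.58,0.01,0,0,0.0],[0.09,-0.57,0.02,0,-0.01,0.01],[0.08,-0.58,0.01,0,0,0.0],[0.09,-0.57,0.02,-0.01,-0.01,0.01],[0.08,-0.58,0.01,0,0,0.0]]
end [0.4599 0.3293 0.3001]
```

View pics/c4s.png

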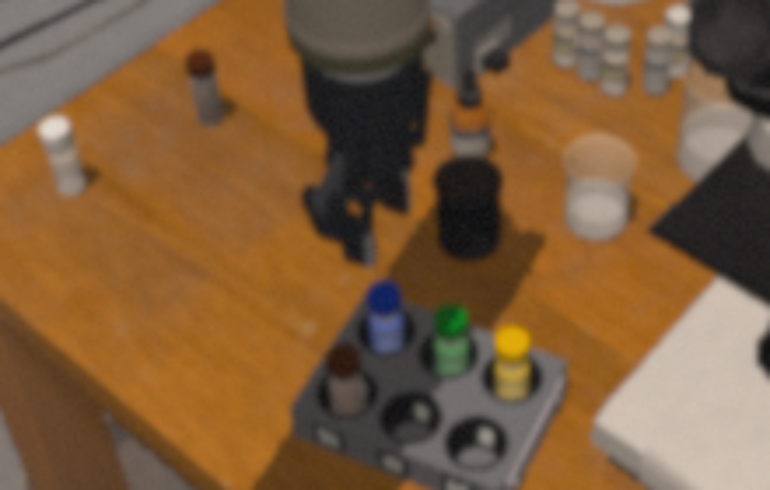

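Blue seated at (385,320), level with green and yellow. Water is next. I'll move toward the shelf in two parts and check.

>>> servo_tool(
  motion=[
    [[0.08,-0.58,0,0,0,0],[0.08,-0.58,0,0,0,0],[0.08,-0.58,0,0,0,0],[0.08,-0.58,0,0,0,0],[0.08,-0.58,0,0,0,0],[0.08,-0.58,0,0,0,0],[0.08,-0.58,0,0,0,0],[0.08,-0.58,0,0,0,0],[0.05,-0.3,0,0,0,0],[0,0,0,0,0,0],[0,0,0,0,0,0]],
  ],
  jaw=0,
)

```text
clock: 16.35
position: [0.4646, 0.2649, 0.305]
ee_rot: [0.99, 0.14, -0.003, 0.0]
ft_force: [0.0, -1.0, -0.5]
grip_width: 1.001
```

```bash
python3 plan.py '[[0.46,0.3293,0.30,16.2]]' .03;python3 - <<'E'
from h import *
s=cam("scene","s5.png");t=cam("top","t5.png")
cv2.imwrite("pics/c5s.png",np.hstack([cv2.resize(s["color"][0:280,0:320],(400,350)),cv2.resize(t["color"][50:400,0:400],(400,350))])[:,:,::-1])
E
```

```text
clock 16.35 pos [0.4646 0.2649 0.305 ] grip 1.001 F [ 0.  -1.  -0.5] j [ 0.2   0.37 -0.95  1.78  0.32  1.16 -0.56]
[[0.09,-0.42,0.03,0,0.02,-0.0],[0.09,-0.42,0.03,0,0.02,-0.01],[0.09,-0.42,0.04,0,0.03,-0.0]]
end [0.4601 0.3292 0.2999]
```

View pics/c5s.png

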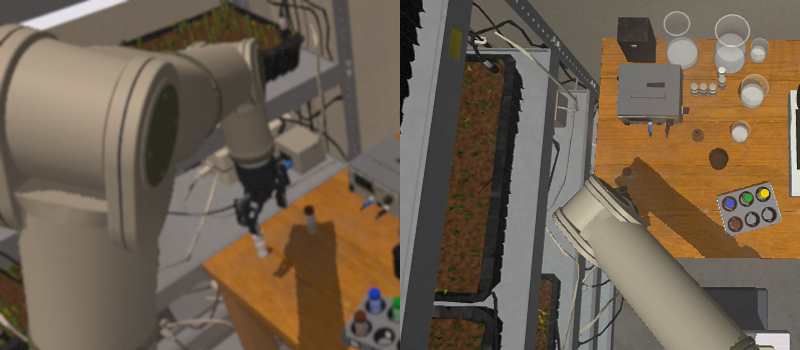

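>>> servo_tool(
  motion=[
    [[0.08,-0.42,0,0,0.02,0],[0.08,-0.42,0,0,0.02,0],[0.09,-0.35,0,0,0,0],[0,0,0,0,0,0],[0,0,0,0,0,0]],
  ],
)

```text
clock: 16.95
position: [0.4638, 0.3197, 0.3043]
ee_rot: [0.991, 0.134, -0.001, 0.002]
ft_force: [-0.6, -0.5, 0.1]
grip_width: 1.001
```

```bash
python3 plan.py '[[0.46,0.3293,0.25,16.2]]' .03;python3 - <<'E'
from h import *
s=cam("scene","s6.png");t=cam("top","t6.png")
cv2.imwrite("pics/c6s.png",np.hstack([cv2.resize(s["color"][0:280,0:320],(400,350)),cv2.resize(t["color"][50:400,0:400],(400,350))])[:,:,::-1])
E
```

```text
clock 16.95 pos [0.4638 0.3197 0.3043] grip 1.001 F [-0.6 -0.5  0.1] j [ 0.07  0.43 -0.93  1.71  0.37  1.19 -0.69]
[[-0.01,-0.11,0.54,0.02,0.01,-0.08],[-0.01,-0.1,0.54,0.03,0.02,-0.07]]
end [0.46   0.3293 0.2502]
```

View pics/c6s.png

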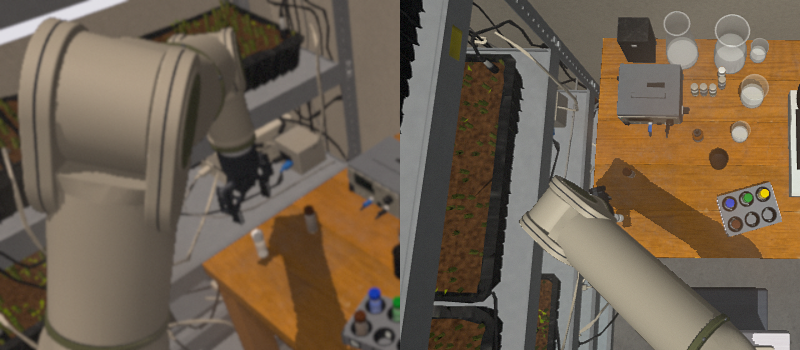

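>>> servo_tool(
  motion=[
    [[-0.01,-0.16,0.5,0,0,-0.1],[-0.01,-0.1,0.5,0.03,0.02,-0.08],[0,0,0,0,0,0],[0,0,0,0,0,0]],
  ],
)

```text
clock: 17.45
position: [0.4616, 0.3277, 0.2545]
ee_rot: [0.99, 0.139, 0.001, 0.002]
ft_force: [0.3, 0.1, 0.1]
grip_width: 1.003
```

```bash
python3 plan.py '[[0.46,0.3293,0.207,16.2]]' .03
```

```text
clock 17.45 pos [0.4616 0.3277 0.2545] grip 1.003 F [0.3 0.1 0.1] j [ 0.03  0.5  -0.9   1.75  0.44  1.11 -0.74]
[[-0.01,-0.02,0.47,0.02,-0.01,-0.02],[-0.01,-0.02,0.48,0.02,-0.01,-0.02]]
end [0.4601 0.3293 0.2069]
```

>>> servo_tool(
  motion=[
    [[-0.01,-0.03,0.45,0.02,0,-0.02],[-0.01,-0.02,0.45,0.02,0,-0.02],[0,0,0,0,0,0],[0,0,0,0,0,0]],
  ],
)

```text
clock: 17.85
position: [0.4629, 0.3283, 0.2139]
ee_rot: [0.99, 0.138, 0.004, -0.0]
ft_force: [1.0, 0.3, -0.6]
grip_width: 1.001
```

```bash
python3 plan.py '[[0.46,0.3293,0.207,16.2]]' .03
```

```text
clock 17.85 pos [0.4629 0.3283 0.2139] grip 1.001 F [ 1.   0.3 -0.6] j [ 0.    0.55 -0.87  1.78  0.49  1.04 -0.77]
[[-0.05,-0.03,0.14,0,-0.09,-0.06]]
end [0.4601 0.3291 0.2069]
```

>>> servo_tool(
  motion=[
    [[-0.05,-0.03,0.12,0,-0.09,-0.05],[0,0,0,0,0,0],[0,0,0,0,0,0]],
  ],
)

```text
clock: 18.15
position: [0.461, 0.3293, 0.2109]
ee_rot: [0.99, 0.14, 0.001, -0.0]
ft_force: [-0.7, 0.4, -0.5]
grip_width: 0.996
```

>>> servo_tool(
  motion=[
    [[0,0,0,0,0,0],[0,0,0,0,0,0],[0,0,0,0,0,0],[0,0,0,0,0,0],[0,0,0,0,0,0],[0,0,0,0,0,0],[0,0,0,0,0,0],[0,0,0,0,0,0]],
  ],
  jaw=255,
)

```text
clock: 18.95
position: [0.4613, 0.3296, 0.212]
ee_rot: [0.99, 0.14, 0.002, -0.0]
ft_force: [-0.3, -0.5, 0.5]
grip_width: 0.263
```

>>> servo_tool(
  motion=[
    [[0,0,-0.5,0,0,0],[0,0,-0.7,0,0,0],[0,0,-0.7,0,0,0],[0,0,0,0,0,0]],
  ],
)

```text
clock: 19.35
position: [0.4604, 0.3292, 0.3088]
ee_rot: [0.99, 0.141, 0.0, -0.0]
ft_force: [-0.1, 1.5, -0.8]
grip_width: 0.263
```

```bash
python3 plan.py '[[0.46,0.2,0.30,16.2],[0.4603,-0.0533,0.30,16.2]]' .035
```

```text
clock 19.35 pos [0.4604 0.3292 0.3088] grip 0.263 F [-0.1  1.5 -0.8] j [ 0.06  0.44 -0.94  1.7   0.38  1.2  -0.69]
[[-0.18,0.62,0.04,0,0,-0.0],[-0.18,0.62,0.05,0,0,-0.0],[-0.18,0.62,0.04,0,0,-0.0],[-0.19,0.62,0.05,0,-0.01,-0.01],[-0.18,0.61,0,0,0,0.0],[-0.18,0.61,0,0,0,0.0],[-0.17,0.61,0,0,0,0.0],[-0.18,0.61,0,0,0,0.0],[-0.17,0.61,0,0,0,0.0],[-0.18,0.61,0,0,0,0.0],[-0.17,0.6,0,0,0,0.0],[-0.18,0.61,-0.01,0,0,0.0]]
end [ 0.4602 -0.0535  0.3002]
```

>>> servo_tool(
  motion=[
    [[-0.18,0.62,-0.1,0,0,0],[-0.18,0.62,-0.1,0,0,0],[-0.18,0.62,0,0,0,0],[-0.18,0.62,0,0,0,0],[-0.18,0.61,0,0,0,0],[-0.18,0.61,0,0,0,0],[-0.18,0.61,0,0,0,0],[-0.18,0.61,0,0,0,0],[-0.18,0.61,0,0,0,0],[-0.18,0.6,0,0,0,0],[-0.1,0.3,0,0,0,0],[0,0,0,0,0,0]],
  ],
)

```text
clock: 20.55
position: [0.4556, -0.0196, 0.313]
ee_rot: [0.99, 0.141, -0.002, -0.001]
ft_force: [0.5, 1.3, -0.6]
grip_width: 0.263
```

```bash
python3 plan.py '[[0.4603,-0.0533,0.30,16.2]]' .035
```

```text
clock 20.55 pos [ 0.4556 -0.0196  0.313 ] grip 0.263 F [ 0.5  1.3 -0.6] j [ 0.77  0.11 -0.86  1.97  0.09  1.11  0.16]
[[-0.1,0.67,0.26,-0.02,0.04,-0.0]]
end [ 0.4601 -0.0531  0.3   ]
```

>>> servo_tool(
  motion=[
    [[-0.06,0.34,0,0,0.02,0],[-0.05,0.34,0,0,0.02,0],[0,0,0.4,0,0,0],[0,0,0,0,0,0],[0,0,0,0,0,0]],
  ],
)

```text
clock: 21.05
position: [0.4599, -0.0508, 0.2917]
ee_rot: [0.99, 0.143, -0.0, -0.002]
ft_force: [-0.2, 0.0, -0.3]
grip_width: 0.265
```

```bash
python3 plan.py '[[0.4603,-0.0533,0.275,16.2]]' .035
```

```text
clock 21.05 pos [ 0.4599 -0.0508  0.2917] grip 0.265 F [-0.2  0.  -0.3] j [ 0.8   0.15 -0.83  1.98  0.13  1.07  0.2 ]
[[-0.01,0.05,0.33,-0.04,0,0.04]]
end [ 0.4601 -0.0533  0.2752]
```

>>> servo_tool(
  motion=[
    [[0,0.06,0.3,-0.04,0,0.04],[0,0,0,0,0,0],[0,0,0,0,0,0]],
  ],
)

```text
clock: 21.35
position: [0.4611, -0.0522, 0.2763]
ee_rot: [0.99, 0.142, 0.0, 0.0]
ft_force: [0.3, -0.1, -0.4]
grip_width: 0.262
```

```bash
python3 plan.py '[[0.4603,-0.0533,0.224,16.2]]' .02
```

```text
clock 21.35 pos [ 0.4611 -0.0522  0.2763] grip 0.262 F [ 0.3 -0.1 -0.4] j [ 0.79  0.18 -0.82  1.99  0.15  1.03  0.18]
[[-0.01,0,0.35,0,0,0.01],[-0.01,0.01,0.35,0.01,0,0.01],[0,0.01,0.35,0,-0.01,0.0]]
end [ 0.4605 -0.0535  0.2238]
```

>>> servo_tool(
  motion=[
    [[-0.01,0.01,0.35,0,0,0.01],[-0.01,0.02,0.35,0,0,0.01],[0,0.01,0.35,0,-0.01,0],[0,0,0,0,0,0],[0,0,0,0,0,0]],
  ],
)

```text
clock: 21.85
position: [0.4619, -0.0538, 0.2244]
ee_rot: [0.99, 0.141, 0.001, 0.001]
ft_force: [0.4, 0.2, 0.1]
grip_width: 0.262
```

```bash
python3 plan.py '[[0.4603,-0.0533,0.219,16.2]]' .02
```

```text
clock 21.85 pos [ 0.4619 -0.0538  0.2244] grip 0.262 F [0.4 0.2 0.1] j [ 0.75  0.27 -0.8   2.03  0.24  0.93  0.11]
[[-0.03,-0.02,0.11,0.03,-0.03,0.01]]
end [ 0.4602 -0.0533  0.2189]
```

>>> servo_tool(
  motion=[
    [[-0.03,-0.01,0.1,0.03,-0.03,0],[0,0,0,0,0,0]],
  ],
)

```text
clock: 22.05
position: [0.4608, -0.0537, 0.2206]
ee_rot: [0.99, 0.141, 0.001, 0.0]
ft_force: [0.2, -0.0, -0.5]
grip_width: 0.264
```

>>> servo_tool(
  motion=[
    [[0,0,0,0,0,0],[0,0,0,0,0,0],[0,0,0,0,0,0],[0,0,0,0,0,0]],
  ],
  jaw=120,
)

```text
clock: 22.45
position: [0.4614, -0.0537, 0.222]
ee_rot: [0.99, 0.141, 0.002, 0.001]
ft_force: [-0.4, 0.8, 0.1]
grip_width: 0.527
```

>>> servo_tool(
  motion=[
    [[0,0,-0.3,0,0,0],[0,0,-0.6,0,0,0],[0,0,-0.8,0,0,0],[0,0,0,0,0,0]],
  ],
)

```text
clock: 22.85
position: [0.461, -0.0528, 0.3124]
ee_rot: [0.99, 0.142, 0.002, -0.0]
ft_force: [1.1, -0.4, 0.4]
grip_width: 0.527
```

```bash
python3 plan.py '[[0.46,0.1,0.30,16.2],[0.588,0.3005,0.30,16.2]]' .035;python3 - <<'E'
from h import *
s=cam("scene","s7.png");b=s["color"][150:290,190:410]
cv2.imwrite("pics/c7s.png",cv2.resize(b,(770,490))[:,:,::-1])
E
```

```text
clock 22.85 pos [ 0.461  -0.0528  0.3124] grip 0.527 F [ 1.1 -0.4  0.4] j [ 0.82  0.13 -0.84  1.95  0.1   1.1   0.22]
[[0.17,-0.59,0.05,0,-0.01,0.01],[0.17,-0.59,0.05,0,-0.01,0.01],[0.17,-0.59,0.05,0,-0.01,0.0],[0.16,-0.58,0.05,0,0,0.01],[0.17,-0.59,0.05,0,-0.01,0.0],[0.51,-0.45,0,0,0,0.0],[0.51,-0.45,0,0,0,0.0],[0.51,-0.45,0,0,0,0.0],[0.51,-0.45,0,0,0,0.0],[0.51,-0.44,0,0,0,0.0],[0.51,-0.45,0,0,0,0.0],[0.52,-0.44,0,0,0,0.0]]
end [0.5883 0.3003 0.2999]
```

View pics/c7s.png

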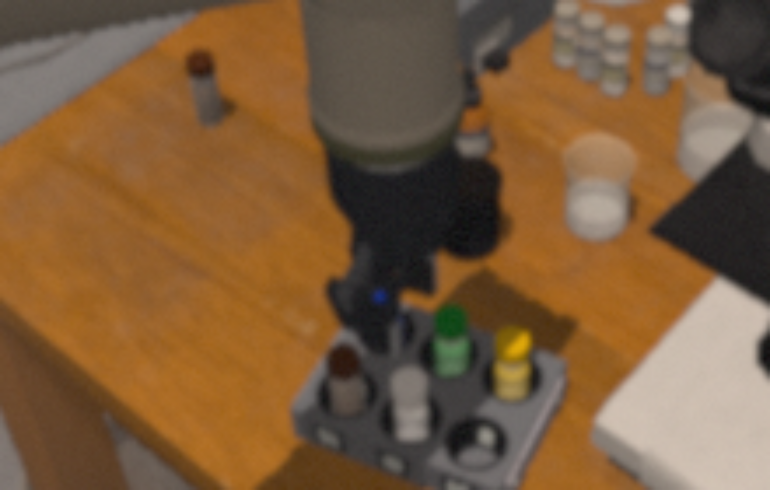

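Water is seated at (410,400). Now brown_b.

>>> servo_tool(
  motion=[
    [[0.17,-0.59,0,0,0,0],[0.17,-0.59,0,0,0,0],[0.17,-0.59,0,0,0,0],[0.17,-0.59,0,0,0,0],[0.17,-0.59,0,0,0,0],[0.51,-0.45,0,0,0,0],[0.51,-0.45,0,0,0,0],[0.51,-0.45,0,0,0,0],[0.51,-0.45,0,0,0,0],[0.51,-0.45,0,0,0,0],[0.4,-0.35,0,0,0,0],[0,0,0,0,0,0]],
  ],
  jaw=0,
)

```text
clock: 24.1
position: [0.5663, 0.2763, 0.3056]
ee_rot: [0.99, 0.139, -0.004, 0.001]
ft_force: [-0.2, 0.1, 0.0]
grip_width: 0.999
```

```bash
python3 plan.py '[[0.588,0.3005,0.30,16.2]]' .035
```

```text
clock 24.1 pos [0.5663 0.2763 0.3056] grip 0.999 F [-0.2  0.1  0. ] j [ 0.12  0.57 -0.88  1.53  0.45  1.27 -0.55]
[[0.55,-0.34,0.11,0.02,0.09,-0.04]]
end [0.588  0.3002 0.2998]
```

>>> servo_tool(
  motion=[
    [[0.55,-0.34,0,0,0.09,-0.04],[0,0,0,0,0,0],[0,0,0.4,0,0,0],[0,0,0.4,0,0,0],[0,0,0,0,0,0],[0,0,0,0,0,0]],
  ],
)

```text
clock: 24.7
position: [0.587, 0.2986, 0.2621]
ee_rot: [0.99, 0.141, -0.003, 0.002]
ft_force: [-0.7, -0.7, 0.7]
grip_width: 0.999
```

```bash
python3 plan.py '[[0.588,0.3005,0.25,16.2]]' .035
```

```text
clock 24.7 pos [0.587  0.2986 0.2621] grip 0.999 F [-0.7 -0.7  0.7] j [ 0.05  0.67 -0.84  1.48  0.51  1.23 -0.58]
[[0.03,-0.03,0.24,0.03,0.07,0.01]]
end [0.5879 0.3004 0.2501]
```

>>> servo_tool(
  motion=[
    [[0.03,-0.04,0.24,0.03,0.07,0],[0,0,0.4,0,0,0],[0,0,0.4,0,0,0],[0,0,0,0,0,0],[0,0,0,0,0,0]],
  ],
)

```text
clock: 25.2
position: [0.5888, 0.3005, 0.2113]
ee_rot: [0.99, 0.141, 0.003, -0.001]
ft_force: [-0.2, -0.3, 1.3]
grip_width: 1.0
```

```bash
python3 plan.py '[[0.588,0.3005,0.207,16.2]]' .035
```

```text
clock 25.2 pos [0.5888 0.3005 0.2113] grip 1.0 F [-0.2 -0.3  1.3] j [ 0.03  0.72 -0.81  1.52  0.56  1.14 -0.61]
[[-0.02,0,0.09,0,-0.06,-0.01]]
end [0.5878 0.3002 0.2068]
```

>>> servo_tool(
  motion=[
    [[-0.02,0,0.07,0,-0.06,0],[0,0,0,0,0,0],[0,0,0,0,0,0]],
  ],
)

```text
clock: 25.5
position: [0.5883, 0.3006, 0.2101]
ee_rot: [0.99, 0.14, 0.001, -0.001]
ft_force: [-0.3, 0.8, -0.7]
grip_width: 1.002
```

>>> servo_tool(
  motion=[
    [[0,0,0,0,0,0],[0,0,0,0,0,0],[0,0,0,0,0,0],[0,0,0,0,0,0],[0,0,0,0,0,0],[0,0,0,0,0,0],[0,0,0,0,0,0],[0,0,0,0,0,0]],
  ],
  jaw=255,
)

```text
clock: 26.3
position: [0.5887, 0.3009, 0.2115]
ee_rot: [0.99, 0.14, 0.002, -0.001]
ft_force: [-0.3, 0.4, 1.1]
grip_width: 0.263
```

>>> servo_tool(
  motion=[
    [[0,0,-0.5,0,0,0],[0,0,-0.75,0,0,0],[0,0,-0.75,0,0,0],[0,0,0,0,0,0]],
  ],
)

```text
clock: 26.7
position: [0.5878, 0.3004, 0.313]
ee_rot: [0.99, 0.141, 0.0, -0.001]
ft_force: [-0.1, 0.5, -0.3]
grip_width: 0.262
```

```bash
python3 plan.py '[[0.44,0.05,0.31,16.2],[0.435,-0.05,0.31,16.2],[0.4742,-0.1012,0.31,16.2]]' .04
```

```text
clock 26.7 pos [0.5878 0.3004 0.313 ] grip 0.262 F [-0.1  0.5 -0.3] j [ 0.06  0.62 -0.87  1.44  0.48  1.3  -0.56]
[[-0.53,0.5,0.01,0,0,-0.0],[-0.53,0.5,0.01,0,0,-0.0],[-0.53,0.5,0.01,0,0,-0.0],[-0.53,0.5,0,0,0,-0.0],[-0.53,0.5,0.01,0,0,-0.0],[-0.53,0.5,0,0,0,-0.0],[-0.53,0.49,0.01,-0.01,0,-0.0],[-0.52,0.5,0,0,-0.01,-0.01],[-0.22,0.63,0,0,0,0.0],[-0.22,0.63,0,0,0,0.0],[-0.22,0.63,0,0,0,0.0],[0.23,0.6,0,0,0,0.0]]
end [ 0.4543 -0.0757  0.3101]
```

>>> servo_tool(
  motion=[
    [[-0.53,0.5,-0.1,0,0,0],[-0.53,0.5,0,0,0,0],[-0.53,0.5,0,0,0,0],[-0.53,0.5,0,0,0,0],[-0.53,0.5,0,0,0,0],[-0.53,0.5,0,0,0,0],[-0.53,0.5,0,0,0,0],[-0.4,0.4,0,0,0,0],[0,0,0,0,0,0]],
  ],
)

```text
clock: 27.6
position: [0.4372, 0.047, 0.3121]
ee_rot: [0.99, 0.14, -0.002, -0.001]
ft_force: [1.3, 0.5, 0.1]
grip_width: 0.263
```

```bash
python3 plan.py '[[0.44,-0.05,0.315,16.2],[0.4742,-0.1012,0.31,16.2]]' .035
```

```text
clock 27.6 pos [0.4372 0.047  0.3121] grip 0.263 F [1.3 0.5 0.1] j [ 0.77  0.08 -0.99  2.    0.07  1.1   0.03]
[[-0.16,0.63,-0.02,-0.01,0.01,-0.01],[-0.16,0.62,-0.02,-0.01,0.01,-0.0],[-0.17,0.63,-0.02,0,0.02,-0.01],[0.19,0.59,0.05,0,0,0.0],[0.18,0.58,0.05,0,0,0.0]]
end [ 0.4739 -0.1011  0.3101]
```

>>> servo_tool(
  motion=[
    [[-0.16,0.62,0,0,0,0],[-0.16,0.62,0,0,0.01,0],[-0.16,0.62,0,0,0.02,0],[0.19,0.59,0,0,0,0],[0.15,0.4,0,0,0,0],[0,0,0,0,0,0],[0,0,0,0,0,0]],
  ],
)

```text
clock: 28.3
position: [0.4712, -0.095, 0.3107]
ee_rot: [0.99, 0.141, -0.0, -0.0]
ft_force: [0.6, -0.3, -0.2]
grip_width: 0.265
```

```bash
python3 plan.py '[[0.4742,-0.1012,0.285,16.2]]' .035
```

```text
clock 28.3 pos [ 0.4712 -0.095   0.3107] grip 0.265 F [ 0.6 -0.3 -0.2] j [ 0.9   0.18 -0.86  1.91  0.15  1.11  0.27]
[[0.02,0.14,0.51,0,0,0.0]]
end [ 0.4741 -0.1015  0.2852]
```

>>> servo_tool(
  motion=[
    [[0.02,0.14,0.25,0,0,0],[0,0,0.4,0,0,0],[0,0,0,0,0,0],[0,0,0,0,0,0]],
  ],
)

```text
clock: 28.7
position: [0.474, -0.0993, 0.2757]
ee_rot: [0.99, 0.143, -0.0, -0.0]
ft_force: [0.9, -0.6, -0.5]
grip_width: 0.263
```

```bash
python3 plan.py '[[0.4742,-0.1012,0.275,16.2]]' .035
```

```text
clock 28.7 pos [ 0.474  -0.0993  0.2757] grip 0.263 F [ 0.9 -0.6 -0.5] j [ 0.88  0.24 -0.84  1.94  0.21  1.05  0.24]
[[-0.01,0.04,0.01,0,0.01,0.05]]
end [ 0.4741 -0.1013  0.2752]
```

>>> servo_tool(
  motion=[
    [[-0.01,0.05,0,0,0,0.05],[0,0,0,0,0,0],[-0.01,0,0.35,0,0,0],[0,0,0.35,0,0,0],[0,0,0.3,0,0,0],[0,0,0,0,0,0],[0,0,0,0,0,0]],
  ],
)

```text
clock: 29.4
position: [0.4753, -0.1021, 0.2276]
ee_rot: [0.99, 0.141, 0.002, 0.002]
ft_force: [0.5, -0.3, -1.1]
grip_width: 0.265
```

```bash
python3 plan.py '[[0.4742,-0.1012,0.219,16.2]]' .02
```

```text
clock 29.4 pos [ 0.4753 -0.1021  0.2276] grip 0.265 F [ 0.5 -0.3 -1.1] j [ 0.84  0.32 -0.81  1.98  0.28  0.95  0.18]
[[-0.02,-0.02,0.17,0.04,-0.04,0.0]]
end [ 0.4741 -0.1014  0.2191]
```

>>> servo_tool(
  motion=[
    [[-0.03,-0.02,0.17,0.04,-0.04,0],[0,0,0,0,0,0]],
  ],
)

```text
clock: 29.6
position: [0.4739, -0.1016, 0.2196]
ee_rot: [0.99, 0.141, 0.001, 0.001]
ft_force: [0.4, -0.1, -0.8]
grip_width: 0.26
```

>>> servo_tool(
  motion=[
    [[0,0,0,0,0,0],[0,0,0,0,0,0],[0,0,0,0,0,0],[0,0,0,0,0,0]],
  ],
  jaw=120,
)

```text
clock: 30.0
position: [0.4743, -0.1017, 0.2206]
ee_rot: [0.99, 0.141, 0.001, 0.001]
ft_force: [0.6, -0.1, 0.0]
grip_width: 0.528
```

>>> servo_tool(
  motion=[
    [[0,0,-0.3,0,0,0],[0,0,-0.6,0,0,0],[0,0,-0.8,0,0,0],[0,0,-0.3,0,0,0],[0,0,0,0,0,0]],
  ],
)

```text
clock: 30.5
position: [0.474, -0.1005, 0.3279]
ee_rot: [0.99, 0.142, 0.002, 0.0]
ft_force: [0.1, 0.5, -0.3]
grip_width: 0.532
```

>>> servo_tool(
  motion=[
    [[0,-0.6,0,0,0,0],[0.1,-0.6,0,0,0,0],[0.1,-0.6,0,0,0,0],[0.1,-0.6,0,0,0,0],[0.1,-0.6,0,0,0,0],[0.1,-0.6,0,0,0,0],[0.1,-0.6,0,0,0,0],[0.1,-0.6,0,0,0,0],[0.1,-0.6,0,0,0,0],[0.1,-0.6,0,0,0,0],[0,-0.3,0,0,0,0],[0,0,0,0,0,0]],
  ],
)

```text
clock: 31.7
position: [0.4242, 0.2257, 0.3244]
ee_rot: [0.99, 0.141, 0.001, 0.001]
ft_force: [-0.2, 0.2, -0.1]
grip_width: 0.532
```

```bash
python3 - <<'E'
from h import *
print(status.get_obs()["position"],status.get_obs()["clock"])
s=cam("scene","s8.png");t=cam("top","t8.png")
cv2.imwrite("pics/c8s.png",cv2.resize(s["color"][150:290,190:410],(770,490))[:,:,::-1])
cv2.imwrite("pics/c8t.png",cv2.resize(t["color"][165:300,195:395],None,fx=4,fy=4,interpolation=cv2.INTER_CUBIC)[:,:,::-1])
E
```

```text
[0.42415658 0.22571607 0.32440504] 31.7
```

View pics/c8s.png

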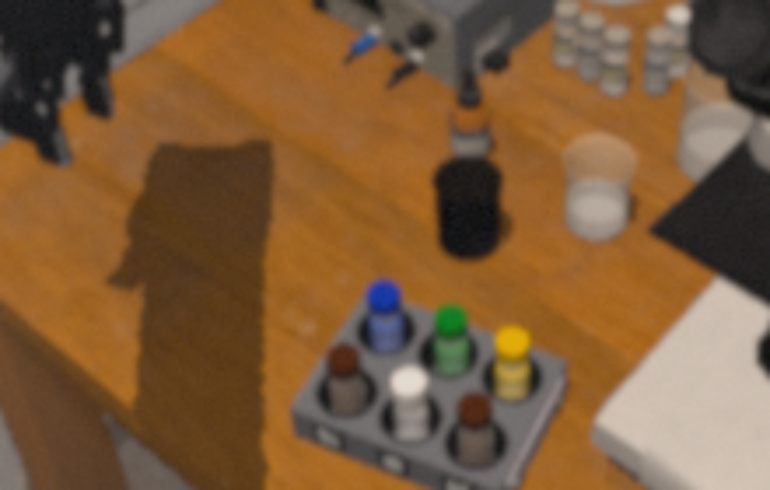

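View pics/c8t.png

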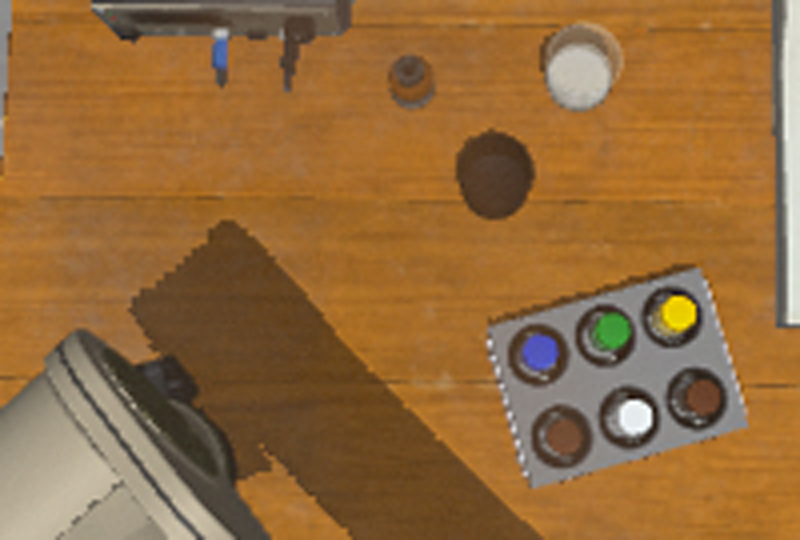

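All six tubes are in place, and the bottle and beaker look unmoved. One numeric check before handing in.

```bash
python3 - <<'E'
from h import *
t=cam("top");s=cam("scene")
B=dict(blue=(.5039,.0113),green=(.5178,-.0366),water=(.4603,-.0533),brown_b=(.4742,-.1012),yellow=(.5317,-.0845),brown_a=(.4464,-.0054))
hsv={'blue':(117,10,120,110,256),'green':(60,14,110,70,256),'water':(90,90,-1,175,256),'brown_b':(9,7,90,45,140),'brown_a':(9,7,90,45,140),'yellow':(26,6,190,160,256)}
def bl(c,k,z):
    u=proj(c,[*B[k],z]);x0,y0=(u-8).astype(int);K=6
    im=cv2.resize(c["color"][y0:y0+17,x0:x0+17],None,fx=K,fy=K,interpolation=cv2.INTER_CUBIC);h=cv2.cvtColor(im,cv2.COLOR_RGB2HSV).astype(int);H,d,S,a,b=hsv[k]
    m=((abs(h[...,0]-H)<=d)&(h[...,1]>S)&(h[...,2]>a)&(h[...,2]<b)).astype(np.uint8)
    if k=='water': m&=(h[...,1]<40).astype(np.uint8)
    n,l,st,ce=cv2.connectedComponentsWithStats(m);i=1+np.argmax(st[1:,4]);return (ce[i]+.5)/K-.5+[x0,y0],st[i,2:]/K
for k in B:
    p,a=bl(t,k,.076);q,b=bl(s,k,.072);P,e=tri(t,p,s,q)
    print(k,'plane err mm',((plane(t,*p,.076)[:2]-B[k])*1e3).round(1),'tri',P.round(4),round(e*1e3,1),a[:2].round(1),b[:2].round(1))
a=cv2.imread('pics/top0.png').astype(int);b=cv2.imread('pics/t8.png').astype(int)
print('diff bottle/beaker',abs(a-b)[170:200,285:360].max())
E
```

```text
blue plane err mm [0.2 0.2] tri [0.5041 0.0115 0.0733] 0.2 [8.5 8.5] [8.8 8.2]
green plane err mm [ 1.3 -1.9] tri [ 0.5193 -0.0388  0.0708] 0.4 [9.3 9.2] [8.8 9.2]
water plane err mm [-0.   0.1] tri [ 0.4604 -0.0533  0.0755] 0.4 [8.2 8.7] [10.3  9. ]
brown_b plane err mm [-0.2  0.7] tri [ 0.474  -0.1011  0.0716] 0.3 [10.  10.7] [ 9.2 10. ]
yellow plane err mm [-0.2  0.7] tri [ 0.532  -0.0843  0.0752] 1.1 [9. 9.] [10.   9.7]
brown_a plane err mm [0.3 1.1] tri [ 0.4463 -0.0044  0.0709] 0.8 [14.2 15.3] [10.7 11. ]
diff bottle/beaker 11
```

All caps read 71–76 mm high, which means seated (the scene view sees cap sides, so it reads a little low). All are within 2.5 mm of their bores. Bottle and beaker are unchanged, so I'm handing in.

```bash
python3 -c "
from workcell import order
print(order.hand_in())"
```

```text
the job is handed in; nothing more can be done
None
```

The four loose tubes are in the comparator and I handed the job in at about 32 s of the 93 s allowed. In yellow's row, green is in the middle and blue at the far end. In the other row, water is behind green and the second brown extract is behind yellow.

**Last checks, from both cameras:**
- **Position:** all six cap centres lie within about 2.5 mm of their bore centres, with green the furthest off and the others about 1 mm or less. I did not measure tilt; the tubes look upright in both views.
- **Height:** the caps triangulate to 71–76 mm, against 76 mm for the top of a seated tube. The lowest readings, green and the two brown caps at about 71 mm, probably come from the scene view averaging in the cap sides. Brown (a), which I never touched, reads equally low.
- **Bystanders:** the beaker and dropper bottle show no visible change from the first picture. Yellow and brown (a) stand within about 1 mm of their bore centres.
- **Forces:** wrist force stayed under about 2 N in every reading.

No check failed.

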